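# Fit the keyhole tube tray to the orbital shaker and load it

## Robot

A 6-joint arm with a two-finger parallel gripper is mounted at the origin on the work surface. World frame = base frame: x ahead of the robot, y to its left, z up, the work surface at z = 0. Lengths are in m, angles in rad, forces in N, time in s.
With the tool pointing down it reaches from about 0.325 to 0.9 m from the base axis. Payload 6.1 kg.
Tool frame: the origin (TCP) lies midway between the tips of the shut fingers; the grasp point (between the pads) lies 19 mm behind it; z points along the fingers, y is the direction in which the jaws open and shut (so a half turn about z gives the same grasp; the last joint's range is limited). The gripper opens to 85 mm and grips with 20 to 120 N. Pads are 22 mm wide; open, the fingers measure 114 mm over their backs; the gripper's body (76 mm by 85 mm) begins 54 mm behind the grasp point. The pads swing forward as they close: fully open they stand 13 mm farther back than shut.
Start: joints at [-1.348, 0.22, 1.526, -0, 1.395, -0.126], TCP at [0.214, -0.587, 0.231] pointing down, gripper open.
Joint ranges: [-2.98, 2.98], [-0.91, 2.08], [0.09, 2.57], [-1.24, 4.39], [0.2, 2.65], [-2.68, 2.68]. Speed limits (rad/s): [2.57, 2.57, 3.01, 3.14, 3.14, 3.14].

## Interface

Orientations are given as a unit quaternion [x, y, z, w].
In Python, from bench import status, snapshot, order gives the robot as it stands.
- The arm moves only by the tool apply_moves, never from a script. Its argument "commands" is a list of rows, each a list of 7 numbers: the turn, a rotation vector about the tool's x, y, z in degrees, then the shift along the tool's x, y, z in m, then the opening, from -1 (shut) to 1 (fully open). A call has 1 to 10 rows; each row shifts and turns the commanded pose from where the row before left it, along the tool's axes as they then stand; what a row does not reach is not made up. A row lasts 1/10 s, in which the tool goes at most 50 mm and 8.59 degrees, less where a joint would pass 70% of its speed; a pose out of reach is approached as far as the arm can. A call with a gripper value outside its range is refused whole. The fingers move at their own pace and stop on an object; "newtons" is the grip in N (left out, the last holds). Time passes only in rows, so rows that do not move let the fingers close. It gives the time, the measured TCP pose, the force and the opening at its end, in the units of the state.
- status.state(): the state, without advancing time (a new reading comes with each control period).
- snapshot(name): name is "scene" or "side" or "wrist"; returns a dict with "image" (400x640x3 uint8, red, green, blue), "z_map" (400x640 float32, m along the optical axis (not along the pixel's ray), 0 where there is no reading), "vfov" (degrees; the focal length in pixels is half the picture's height over the tangent of half this angle, whatever the lens; pixels are square), "cx", "cy" (the principal point, pixels), "world_to_cam" (4x4, takes a point from world to camera coordinates). Camera axes: x right, y up, looking along -z (the intrinsics and any distortion apply to the point x, -y, -z); pixel columns grow to the right and rows downward; lengths in m; the calibration is good to about 2 mm. A picture is of the moment at which its call begins.
- order.close_job(): hands the job in, once; it reports no verdict.
The state is a dict: "time": time; "joint_positions": joint angles; "qvel": joint speeds; "effort": joint torques, N m; "eef_pos": TCP position; "tool_rot": TCP orientation; "force": force on the tool from outside, world axes, zero at the start; "wrist_torque": the same for the moment, N m; "grip_width": opening from 0.0 (shut) to 1.0 (fully open).
Only numpy, scipy, OpenCV 4.12 (cv2) and the standard library are available. Lean on these libraries where they do the work, as an engineer would, in place of code of your own. Each camera call takes 0.05 s, during which the arm holds its last target.

## Task

Get the orbital shaker ready for a run: set the keyhole tube tray down over the four screw heads on the platform, slide it along until it is fully home, and turn the red latch to lock it. Then draw every sample tube straight up out of the light yellow stand without tipping or lifting the stand, put each upright, fully down, in a pocket of the tray, and last of all turn the speed dial to the green mark. Leave the bottle, tip box and jar where they are.

Things in the scene. Friction and masses are not known exactly. Their poses are not given: they have to be found in the camera images.
- shaker: Orbital shaker, fixed: off-white housing 240 (x) x 344 (y) mm; origin: centre of its underside, on the bench. Its -x side roughly faces the robot. Dark platform, top 75 mm high, with 4 steel screws at x -57, +35, y -38, +122 (mm, shaker frame): shank 7 dia, 7.5 high under the head; head 16 dia, 5.5 thick, top 88 mm above the bench. A lower ledge on the -y side, 60 mm high, bears the dial
- dock (a point): Where the tray's origin is when the tray lies flat on the platform with its four big holes around the four screw heads: shaker (-1, +42, 75) mm. Axes are the shaker's; the tray goes on only with its +x along this +x
- home (a point): Where the tray's origin is when the tray is fully home: 24 mm from point dock toward the shaker's -x, where the slot ends stop against the screw shanks. Axes are the shaker's
- tray: Loose tube tray, 0.4 kg, starts flat on the bench: aluminium plate 144 (x) x 216 (y) x 5 mm with blue pockets; origin: centre of the plate's underside. Keyholes: big holes 21 mm across at x -56, +36, y -80, +80 (mm, tray frame); from each a slot 11 mm wide runs toward tray +x, so the tray, down on the platform with its plate below the heads, slides 24 mm toward its own -x
- post (a point): Point in the tray's central blue lifting post, 80 mm above the plate's underside; post 12 mm (tray x) by 30 mm (tray y), top 95 mm above the underside. Grasp it across its 12 mm. Axes are the tray's
- pocket1 (a point): Centre of the floor of a tray pocket, at tray (0, -80, 5) mm; each pocket is a square 34 mm inside, walls 4 to 5 mm, rim 55 mm above its floor. One tube to a pocket, any tube in any pocket
- pocket2 (a point): as pocket1, at tray (0, -40, 5) mm
- pocket3 (a point): as pocket1, at tray (0, 40, 5) mm
- pocket4 (a point): as pocket1, at tray (0, 80, 5) mm
- latch (a joint): Red turn latch on the platform, upright axis; 0 = locked: its nose, reaching 43 mm from the axis, points to shaker -x and blocks the +x edge of the tray. Grows anticlockwise from above to 1.6 rad; starts open at 1.3 to 1.55, clear of the tray. Below 0.1 = locked; it gets there only with the tray within about 2 mm of home. Stiff (0.05 N m), stays where left
- latch_grip (a point): On the latch's axis, 30 mm above the platform, mid grip bar: bar 46 mm long (point x axis), 12 mm thick, top 41 mm above the platform (116 above the bench). The axis is at shaker (+92, +42) mm. The point turns with the latch; the nose points to its -x
- dial (a joint): Black speed dial on the ledge, upright axis: reads 0 at off, grows clockwise seen from above, up to 1.8 rad; starts at 0 to 0.3. The green mark on the scale is at 1.2 rad. Stiff (0.04 N m), stays where left
- dial_grip (a point): On the dial's axis, 22 mm above the ledge, mid grip bar: bar 48 mm long (point x axis), 12 mm thick, top 32 mm above the ledge (92 above the bench). The axis is at shaker (+35, -130) mm. The point turns with the dial; the white pointer line is at its +x end and at 0 points to shaker +x
- stand: Light yellow four-place tube stand, loose, 70 g, 212 (x) x 70 (y) x 64 mm; origin: centre of its underside. Places at x -75, -25, +25, +75, y 0 (mm, stand frame): square holes 32.5 mm wide in the top bar (54 to 62 mm high) over a floor 4 mm high. It tips or lifts if a tube is pulled askew
- tube1: Capped sample tube, 50 g, 118 mm long, off-white body 29 mm dia with a conical foot, orange cap 34 mm dia on the top 20 mm. Origin: centre of its foot, z toward the cap. Two to four tubes are present, each upright in a place of the stand
- tube2: as tube1
- tube3: as tube1
- tube4: as tube1
- bottle: Bystander: clear bottle with blue cap, 72 mm dia, 150 mm tall, origin under its centre
- tipbox: Bystander: green box with pale lid, 85 x 120 x 76 mm, origin under its centre
- jar: Bystander: amber jar with red cap, 64 mm dia, 85 mm tall, origin under its centre
Things that resemble listed ones, but are neither listed nor needed, are in the scene too. Leave any brown, purple or turquoise look-alike of the tube4 alone.

How it is judged:
By the outcome, as a careful person would: the job done as asked, in the order asked, and still so for the second after the job is handed in, with the robot touching nothing.
Of tube1, tube2, tube3, tube4 only 2 to 4 are there at a start; the rules pass over those that are not, and their reading is None.
At some moment in a run one of tray, stand may be knocked a few centimetres aside while the robot is not near it.
It also fails if it takes over 210 s, if anything falls off the work surface, if the arm or the gripper's body presses on something with over 40 N, if the wrist force passes 120 N, or if a joint passes its speed limit or range.

## Working session

There is one attempt and no reset: what is moved stays moved. The work goes in short steps, Python scripts to look and compute and a tool call to move; the robot and the scene stay as the last step left them, time stands still between calls to the robot, and variables do not carry over. Pictures are saved under pics/ and viewed, and the job is handed in when it is done.

Besides the shell and the picture viewer there is one more tool, called after ">>>" as name(argument=value, ...), one argument or row to a line, values as JSON. apply_moves: Moves the arm, as the interface text tells. Its arguments: {"type":"object","properties":{"commands":{"type":"array"},"newtons":{"type":"number"}},"required":["commands"]}

```bash
ls; mkdir -p pics
cat > h.py <<'E'
import numpy as np, cv2
from bench import status, snapshot, order
def snap(n, fn=None):
    s=snapshot(n)
    if fn: cv2.imwrite('pics/'+fn+'.png', cv2.cvtColor(s['image'],cv2.COLOR_RGB2BGR))
    np.savez('/tmp/'+(fn or n)+'.npz', **{k:np.array(v) for k,v in s.items()})
    return s
def load(fn):
    d=np.load('/tmp/'+fn+'.npz'); return {k:d[k] for k in d.files}
def cloud(s):
    f=200/np.tan(np.radians(float(s['vfov']))/2)
    v,u=np.mgrid[0:400,0:640]
    z=s['z_map']; x=(u-float(s['cx']))/f*z; y=(v-float(s['cy']))/f*z
    P=np.stack([x,-y,-z,np.ones_like(z)],-1)
    W=P@np.linalg.inv(s['world_to_cam']).T
    W=W[...,:3]; W[z==0]=np.nan
    return W
def proj(s,p):
    f=200/np.tan(np.radians(float(s['vfov']))/2)
    q=s['world_to_cam']@np.r_[p,1]
    return float(s['cx'])+f*q[0]/-q[2], float(s['cy'])-f*q[1]/-q[2]
def st():
    s=status.state()
    for k,v in s.items(): print(k,np.round(v,4))
E
python3 - <<'E'
from h import *
st()
for n in ['scene','side','wrist']:
    s=snap(n,n+'0'); print(n,[k for k in s],s['vfov'],s['cx'],s['cy']); print(np.round(s['world_to_cam'],3))
E
```

```text
pics
time 0.0
joint_positions [-1.3481  0.2213  1.5276  0.      1.3947 -0.1261]
qvel [-0.0003 -0.002  -0.0003  0.0001  0.0001  0.0008]
effort [-6.00000e-04 -4.96898e+01 -3.89397e+01 -3.00000e-04  1.11000e-02
  0.00000e+00]
eef_pos [ 0.2135 -0.5868  0.2302]
tool_rot [ 0.9848  0.1735 -0.     -0.001 ]
force [-0.1504  0.0469 -0.4924]
wrist_torque [-0.0012  0.0169  0.055 ]
grip_width 0.9967
scene ['image', 'z_map', 'vfov', 'cx', 'cy', 'world_to_cam'] 45.49811446406469 315.0648962995911 193.10556383846756
[[-0.536  0.844  0.003  0.393]
 [-0.661 -0.422  0.621  0.319]
 [ 0.525  0.331  0.784 -1.599]
 [ 0.     0.     0.     1.   ]]
side ['image', 'z_map', 'vfov', 'cx', 'cy', 'world_to_cam'] 50.806431812452225 324.9087185922348 194.6278259264204
[[-0.976 -0.218  0.014  0.579]
 [ 0.147 -0.611  0.778 -0.202]
 [-0.161  0.761  0.628 -0.912]
 [ 0.     0.     0.     1.   ]]
wrist ['image', 'z_map', 'vfov', 'cx', 'cy', 'world_to_cam'] 60.66014508285223 324.53678123186717 198.69513770244376
[[ 0.341 -0.94  -0.002 -0.624]
 [ 0.907  0.33  -0.262  0.034]
 [ 0.247  0.087  0.965 -0.379]
 [ 0.     0.     0.     1.   ]]
```

View pics/scene0.png

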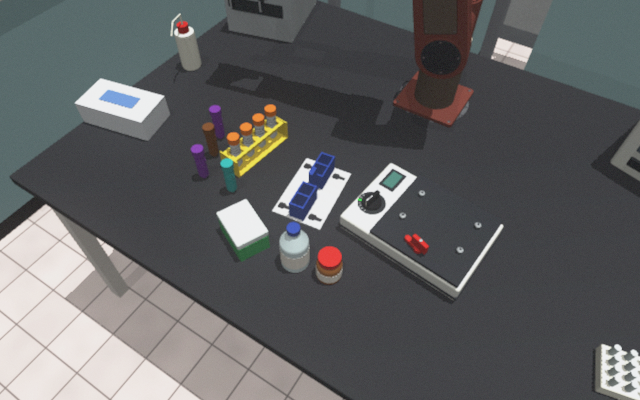

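View pics/side0.png

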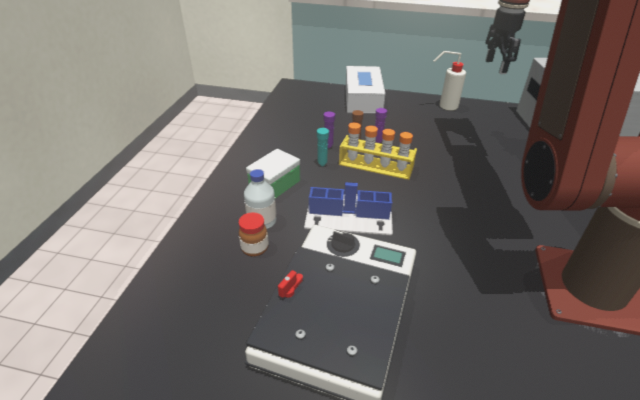

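View pics/wrist0.png

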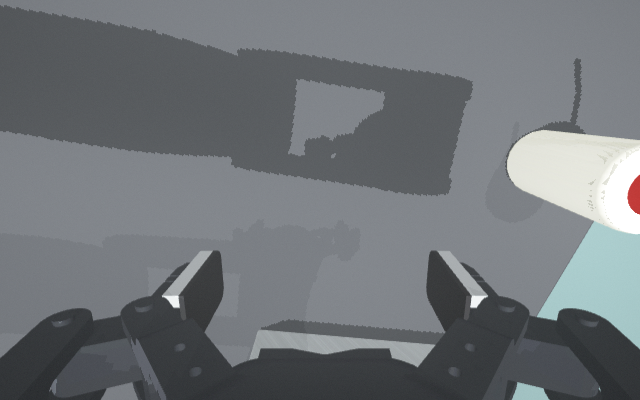

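Scene view: four orange-capped tubes in the yellow stand (~(252,130)), the tray with its blue pockets (~(313,190)), the shaker with red latch (416,243) and dial (372,203). Next I measure them from the depth clouds.

```bash
cat >> h.py <<'E'
def mask(s,name):
    hsv=cv2.cvtColor(s['image'],cv2.COLOR_RGB2HSV).astype(int); h,S,v=hsv[...,0],hsv[...,1],hsv[...,2]
    return {'orange':(h>=6)&(h<=16)&(S>170)&(v>150),'red':((h<5)|(h>175))&(S>170)&(v>110),
    'blue':(h>108)&(h<130)&(S>100)&(v>40),'yellow':(h>=20)&(h<=33)&(S>120)&(v>100)}[name]
def blobs(s,name,W,minn=15):
    n,l,stt,c=cv2.connectedComponentsWithStats(mask(s,name).astype(np.uint8))
    for i in range(1,n):
        if stt[i,4]<minn: continue
        p=W[l==i]; p=p[~np.isnan(p[:,0])]
        if len(p)==0: continue
        print(name,stt[i,4],np.round(c[i]),'med',np.round(np.median(p,0),4),'lo',np.round(np.percentile(p,2,axis=0),3),'hi',np.round(np.percentile(p,98,axis=0),3))
E
python3 - <<'E'
from h import *
for n in ['scene0','side0']:
    s=load(n); W=cloud(s); print(n)
    for c in ['orange','red','blue','yellow']: blobs(s,c,W)
    # shaker plane z .055-.095
    for (lo,hi) in [(.0555,.066),(.069,.08),(.082,.094)]:
        m=(W[...,2]>lo)&(W[...,2]<hi); print(lo,hi,m.sum())
E
```

```text
scene0
orange 71 [270. 108.] med [ 0.4425 -0.3404  0.1207] lo [ 0.425 -0.356  0.116] hi [ 0.458 -0.326  0.125]
orange 74 [258. 117.] med [ 0.4922 -0.3463  0.121 ] lo [ 0.475 -0.361  0.114] hi [ 0.506 -0.33   0.125]
orange 78 [246. 127.] med [ 0.5396 -0.3531  0.1207] lo [ 0.525 -0.37   0.116] hi [ 0.555 -0.338  0.125]
orange 82 [233. 136.] med [ 0.5905 -0.3599  0.1207] lo [ 0.498 -0.468 -0.003] hi [ 0.605 -0.345  0.124]
red 41 [182.  25.] med [ 0.3039 -0.7948  0.1627] lo [ 0.174 -0.95   0.056] hi [ 0.318 -0.778  0.167]
red 68 [411. 243.] med [0.615  0.1938 0.086 ] lo [0.602 0.179 0.082] hi [0.63  0.223 0.09 ]
red 68 [420. 241.] med [0.6218 0.2203 0.115 ] lo [0.61  0.197 0.11 ] hi [0.63  0.238 0.118]
red 379 [329. 257.] med [0.7545 0.0525 0.0846] lo [0.729 0.028 0.08 ] hi [0.779 0.077 0.089]
blue 1244 [312. 185.] med [ 0.5761 -0.1156  0.0474] lo [ 0.457 -0.15   0.008] hi [ 0.66  -0.087  0.093]
blue 164 [293. 228.] med [ 0.7683 -0.0386  0.1487] lo [ 0.673 -0.118 -0.001] hi [ 0.783 -0.023  0.152]
yellow 1329 [257. 147.] med [ 0.5181 -0.3338  0.0174] lo [ 0.414 -0.394 -0.001] hi [ 0.623 -
[... 528 characters left out ...]
0.08 ] hi [0.627 0.239 0.116]
blue 82 [256. 174.] med [ 0.765  -0.0363  0.1486] lo [ 0.752 -0.05   0.145] hi [ 0.779 -0.027  0.151]
blue 176 [350. 191.] med [ 0.5554 -0.1173  0.076 ] lo [ 0.544 -0.127  0.037] hi [ 0.568 -0.114  0.095]
blue 446 [326. 195.] med [ 0.6167 -0.1281  0.0524] lo [ 0.576 -0.138  0.032] hi [ 0.656 -0.089  0.061]
blue 661 [376. 202.] med [ 0.4871 -0.1153  0.0463] lo [ 0.456 -0.155  0.01 ] hi [ 0.536 -0.106  0.06 ]
blue 34 [349. 211.] med [ 0.5557 -0.1159  0.0097] lo [ 0.543 -0.122  0.005] hi [ 0.572 -0.111  0.014]
yellow 1407 [376. 159.] med [ 0.5155 -0.3384  0.0046] lo [ 0.41  -0.393 -0.001] hi [ 0.621 -0.307  0.063]
0.0555 0.066 6242
0.069 0.08 17671
0.082 0.094 2787
```

Run:
```python
from h import *
P=[]
for n in ['scene0','side0']:
    s=load(n); W=cloud(s); print(n)
    m=(W[...,2]>.083)&(W[...,2]<.093)&(W[...,0]>.25)&(W[...,0]<.75)&(W[...,1]>0.0)&(W[...,1]<.5)
    k,l,stt,c=cv2.connectedComponentsWithStats(m.astype(np.uint8))
    for i in range(1,k):
        if stt[i,4]>8:
            p=W[l==i]; print(stt[i,4],np.round(c[i]),np.round(p.mean(0),4),np.round((p.min(0)+p.max(0))/2,4),np.round(np.ptp(p,0),3))
    # plate: bright low
    g=s['image'].min(-1)
    m=(W[...,2]>-.003)&(W[...,2]<.013)&(W[...,0]>.38)&(W[...,0]<.75)&(W[...,1]>-.25)&(W[...,1]<0.1)&(g>130)
    p=W[m]; r=cv2.minAreaRect((p[:,:2]*1000).astype(np.float32)); print('plate',m.sum(),r, np.median(p[:,2]))
    m=(W[...,2]>.055)&(W[...,2]<.09)&(W[...,0]>.2)&(W[...,0]<.72)&(W[...,1]>-.05)&(W[...,1]<0.6)&(g>130)
    p=W[m]; r=cv2.minAreaRect((p[:,:2]*1000).astype(np.float32)); print('shaker white',m.sum(),r)
```

```text
scene0
73 [372. 197.] [0.5465 0.0556 0.0893] [0.5449 0.0548 0.0881] [0.051 0.021 0.01 ]
24 [422. 193.] [0.4649 0.1563 0.0866] [0.4644 0.1568 0.0864] [0.017 0.012 0.007]
26 [403. 215.] [0.5557 0.1459 0.0867] [0.5551 0.1458 0.0871] [0.012 0.014 0.007]
24 [478. 225.] [0.4824 0.3149 0.0871] [0.4824 0.3146 0.0874] [0.016 0.014 0.005]
80 [412. 243.] [0.6176 0.2012 0.0869] [0.6158 0.2048 0.0881] [0.029 0.052 0.009]
133 [333. 252.] [0.7402 0.0538 0.0852] [0.7379 0.0535 0.0865] [0.024 0.052 0.007]
34 [460. 250.] [0.5737 0.3048 0.0867] [0.5718 0.3048 0.0871] [0.016 0.014 0.008]
plate 1878 ((546.176513671875, -114.125244140625), (211.6116485595703, 363.0208740234375), 81.68395233154297) 0.0039738960780836274
shaker white 2123 ((524.43701171875, 187.59963989257812), (341.7862854003906, 241.5123748779297), 83.49347686767578)
side0
120 [256. 222.] [0.7394 0.0528 0.0843] [0.7371 0.0528 0.0847] [0.026 0.052 0.003]
123 [343. 235.] [0.5432 0.0546 0.089 ] [0.5436 0.0537 0.088 ] [0.047 0.019 0.01 ]
37 [329. 266.] [0.5531 0.1451 0.0857] [0.553  0.1445 0.0858] [0.014 0.013 0.005]
107 [292. 285.] [0.6113 0.2079 0.0865] [0.6156 0.2078 0.088 ] [0.03  0.063 0.01 ]
38 [374. 278.] [0.4621 0.1552 0.0859] [0.4617 0.1551 0.0862] [0.014 0.013 0.006]
59 [300. 333.] [0.5709 0.3034 0.0858] [0.5712 0.3032 0.0858] [0.015 0.016 0.005]
59 [351. 349.] [0.4802 0.3134 0.0858] [0.4802 0.3131 0.0858] [0.014 0.014 0.005]
plate 1338 ((581.6698608398438, -72.00692749023438), (372.9667053222656, 226.37887573242188), 12.308719635009766) 0.0033901301562007102
shaker white 2969 ((522.79150390625, 185.81832885742188), (344.7542724609375, 238.14410400390625), 83.589599609375)
```

```bash
cat >> h.py <<'E'
from scipy.spatial.transform import Rotation as R
def yawR(y): return (R.from_euler('z',y,degrees=True)*R.from_euler('x',180,degrees=True))
def plan(x,y,z,yaw):
    s=status.state(); Rc=R.from_quat(s['tool_rot']); p=np.array(s['eef_pos'])
    rot=(Rc.inv()*yawR(yaw)).as_rotvec(degrees=True)
    d=Rc.inv().apply(np.array([x,y,z])-p)
    cy=(Rc*R.from_euler('x',180,degrees=True).inv()).as_euler('zyx',degrees=True)
    print('pos',np.round(p,4),'yaw',np.round(cy,2),'F',np.round(s['force'],1),'g',round(s['grip_width'],3),'t',round(s['time'],1),'J',np.round(s['joint_positions'],2))
    print('-> rot(tool)',np.round(rot,2),'shift in CURRENT tool axes (mm)',np.round(d*1000,1), 'in TARGET axes',np.round(yawR(yaw).inv().apply(np.array([x,y,z])-p)*1000,1))
E
python3 - <<'E'
from h import *
s=load('wrist0'); T=np.linalg.inv(s['world_to_cam']); 
st0=status.state(); Rc=R.from_quat(st0['tool_rot'])
print('cam in tool',np.round(Rc.inv().apply(T[:3,3]-st0['eef_pos']),4)); print('cam look in tool',np.round(Rc.inv().apply(-T[:3,2]),3),'right',np.round(Rc.inv().apply(T[:3,0]),3))
plan(0.46,-0.20,0.36,0)
E
```

```text
cam in tool [ 0.0665  0.0005 -0.1423]
cam look in tool [-0.263 -0.001  0.965] right [-0.     1.     0.001]
pos [ 0.2135 -0.5869  0.2304] yaw [19.98  0.02  0.09] F [-0.8  0.1  0.7] g 1.005 t 0.1 J [-1.35  0.22  1.53  0.    1.39 -0.13]
-> rot(tool) [-0.09  0.   19.98] shift in CURRENT tool axes (mm) [ 363.9 -279.5 -129.1] in TARGET axes [ 246.5 -386.9 -129.6]
```

>>> apply_moves(
  commands=[
    [0,0,6.66,0,0,-0.01,1],
    [0,0,6.66,0,0,-0.02,1],
    [0,0,6.66,0,0,-0.02,1],
    [0,0,0,0.02,-0.03,-0.01,1],
    [0,0,0,0.025,-0.04,-0.01,1],
    [0,0,0,0.025,-0.04,-0.01,1],
    [0,0,0,0.025,-0.04,-0.01,1],
    [0,0,0,0.025,-0.04,-0.01,1],
    [0,0,0,0.025,-0.04,-0.01,1],
    [0,0,0,0.025,-0.04,-0.01,1],
  ],
)

```text
time: 1.15
eef_pos: [0.3841, -0.3155, 0.3515]
tool_rot: [1.0, -0.0, 0.0, -0.0]
force: [1.3, -0.2, 0.5]
grip_width: 1.0
```

>>> apply_moves(
  commands=[
    [0,0,0,0.025,-0.04,-0.005,1],
    [0,0,0,0.025,-0.04,-0.005,1],
    [0,0,0,0.025,-0.03,-0.005,1],
    [0,0,0,0.02,-0.02,0,1],
    [0,0,0,0,0,0,1],
    [0,0,0,0,0,0,1],
  ],
)

```text
time: 1.75
eef_pos: [0.4785, -0.1869, 0.3658]
tool_rot: [1.0, 0.001, -0.001, -0.0]
force: [-0.1, 0.2, 0.4]
grip_width: 1.001
```

Run:
```python
from h import *
s=snap('wrist','w1'); W=cloud(s)
plan(0.46,-0.2,0.36,0)
for c in ['orange','red','blue','yellow']: blobs(s,c,W,60)
```

```text
pos [ 0.4782 -0.1875  0.3659] yaw [0.02 0.06 0.  ] F [ 0.5 -0.2  0.2] g 0.999 t 1.8 J [-0.53 -0.1   1.62 -0.    1.63  1.04]
-> rot(tool) [-0.    0.06  0.02] shift in CURRENT tool axes (mm) [-18.2  12.5   5.9] in TARGET axes [-18.2  12.5   5.9]
orange 812 [491.  62.] med [ 0.5897 -0.3624  0.1216] lo [ 0.575 -0.377  0.12 ] hi [ 0.604 -0.348  0.123]
orange 724 [479. 110.] med [ 0.5406 -0.3562  0.1217] lo [ 0.526 -0.371  0.12 ] hi [ 0.555 -0.342  0.123]
orange 650 [469. 155.] med [ 0.4902 -0.3504  0.1217] lo [ 0.476 -0.365  0.12 ] hi [ 0.506 -0.336  0.123]
orange 598 [459. 198.] med [ 0.4411 -0.3439  0.1218] lo [ 0.426 -0.359  0.12 ] hi [ 0.456 -0.329  0.123]
red 111 [ 4. 49.] med [0.6068 0.18   0.0859] lo [0.601 0.175 0.084] hi [0.613 0.185 0.087]
blue 1194 [266.  52.] med [ 0.6131 -0.1207  0.0599] lo [ 0.545 -0.139  0.055] hi [ 0.658 -0.093  0.096]
blue 739 [282. 144.] med [ 0.4966 -0.1305  0.0596] lo [ 0.453 -0.155  0.017] hi [ 0.539 -0.108  0.062]
yellow 6308 [440. 121.] med [ 0.5223 -0.3378  0.0604] lo [ 0.415 -0.383  0.002] hi [ 0.619 -0.313  0.064]
```

View pics/w1.png

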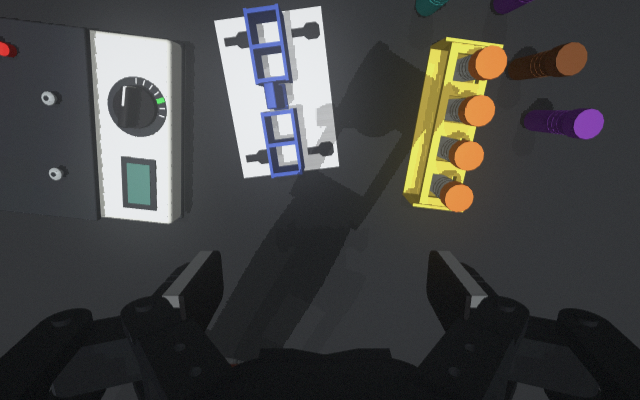

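Run:
```python
import cv2
a=cv2.imread('pics/w1.png'); cv2.imwrite('pics/w1c.png',cv2.resize(a[0:190,200:350],None,fx=3.1,fy=3.1,interpolation=2))
cv2.imwrite('pics/w1d.png',cv2.resize(a[60:150,90:190],None,fx=5,fy=5,interpolation=2))
```

```text
(no output)
```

View pics/w1c.png

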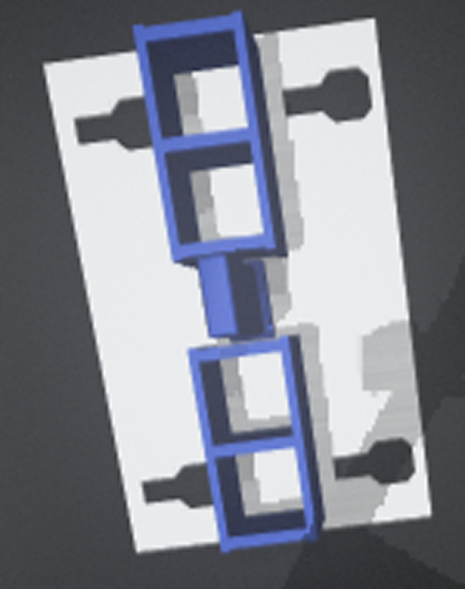

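View pics/w1d.png

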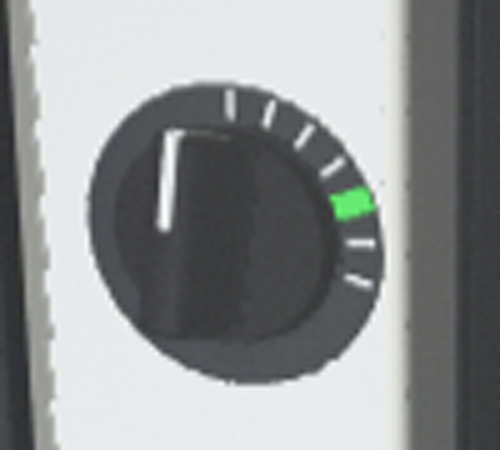

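Wrist view: tray slots run to the image left (tray +x ≈ world +y). There are four tubes, and the dial pointer is near 0. Next I look over the shaker.

>>> apply_moves(
  commands=[
    [0,0,0,0,-0.03,0,1],
    [0,0,0,-0.005,-0.045,0,1],
    [0,0,0,-0.005,-0.045,0,1],
    [0,0,0,-0.005,-0.045,0,1],
    [0,0,0,0,-0.045,0,1],
    [0,0,0,0,-0.045,0,1],
    [0,0,0,0,-0.045,0,1],
    [0,0,0,0,-0.045,0,1],
    [0,0,0,0,-0.03,0,1],
    [0,0,0,0,0,0,1],
  ],
)

```text
time: 2.8
eef_pos: [0.4632, 0.1894, 0.366]
tool_rot: [1.0, 0.001, -0.0, -0.0]
force: [0.1, -0.8, 0.0]
grip_width: 1.001
```

```bash
cat > fit.py <<'E'
from h import *
from scipy.optimize import least_squares
def shaker(s):
    W=cloud(s); f=200/np.tan(np.radians(float(s['vfov']))/2)
    m=(W[...,2]>.083)&(W[...,2]<.092)&(W[...,0]>.4)&(W[...,0]<.65)&(W[...,1]>0.1)&(W[...,1]<.36)
    k,l,stt,c=cv2.connectedComponentsWithStats(m.astype(np.uint8))
    mod=np.array([[-57,-38],[35,-38],[-57,122],[35,122]])/1000.
    out=[]
    for i in range(1,k):
        if stt[i,4]<15: continue
        p=W[l==i]; e=cv2.minEnclosingCircle((p[:,:2]*1000).astype(np.float32))
        if e[1]<12: out.append(np.array(e[0])/1000); print('screw',np.round(e,2) if 0 else (np.round(e[0],1),round(e[1],1)),stt[i,4],'z',np.round(np.median(p[:,2]),4),'mean',np.round(p.mean(0)*1000,1))
    g=np.array([.523,.187,np.radians(-6.4)])
    def tr(g): 
        c_,s_=np.cos(g[2]),np.sin(g[2]); return mod@np.array([[c_,s_],[-s_,c_]])+g[:2]
    def pairs(g):
        M=tr(g); return [(j,o) for o in out for j in range(4) if np.linalg.norm(M[j]-o)<.015]
    pr=pairs(g)
    r=least_squares(lambda g:np.ravel([tr(g)[j]-o for j,o in pr]),g)
    print('shaker',np.round(r.x[:2],4),'yaw',np.round(np.degrees(r.x[2]),2),'n',len(pr),'res mm',np.round(r.fun*1000,1))
    return r.x
E
python3 - <<'E'
from fit import *
s=snap('wrist','w2'); W=cloud(s)
plan(0.45,0.2,0.36,0)
shaker(s); blobs(s,'red',W,40)
shaker(load('scene0')); shaker(load('side0'))
E
```

```text
pos [0.4634 0.1878 0.3659] yaw [ 0.09  0.04 -0.03] F [ 0.2 -0.2  1. ] g 1.0 t 2.9 J [ 0.23 -0.14  1.65 -0.    1.63  1.8 ]
-> rot(tool) [0.03 0.04 0.09] shift in CURRENT tool axes (mm) [-13.3 -12.2   5.9] in TARGET axes [-13.4 -12.2   5.9]
screw (array([571.3, 301.4]), 8.0) 152 z 0.0869 mean [571.  300.7  86.8]
screw (array([553.5, 142.3]), 8.0) 145 z 0.0865 mean [553.3 142.5  86.6]
screw (array([480. , 311.5]), 7.9) 132 z 0.0867 mean [480.2 310.9  86.6]
screw (array([462. , 152.8]), 7.9) 127 z 0.0867 mean [462.5 152.9  86.6]
shaker [0.5229 0.184 ] yaw -6.44 n 4 res mm [ 0.  -0.  -0.   0.  -0.   0.1  0.  -0.1]
red 408 [300.  17.] med [0.6186 0.2179 0.1153] lo [0.608 0.194 0.113] hi [0.629 0.235 0.117]
red 139 [307.  32.] med [0.6096 0.2129 0.0863] lo [0.604 0.191 0.083] hi [0.615 0.224 0.091]
screw (array([464.4, 156.9]), 8.6) 24 z 0.0868 mean [464.9 156.3  86.6]
screw (array([555.2, 145.8]), 7.1) 26 z 0.0868 mean [555.7 145.9  86.7]
screw (array([482.5, 314.9]), 7.9) 24 z 0.0871 mean [482.4 314.9  87.1]
screw (array([572.2, 304.9]), 8.7) 34 z 0.0868 mean [573.7 304.8  86.7]
shaker [0.5248 0.1877] yaw -6.4 n 4 res mm [-0.5 -0.6  0.2  0.2 -0.7  0.4  1.   0.1]
screw (array([553.2, 144.4]), 7.4) 37 z 0.0858 mean [553.1 145.1  85.7]
screw (array([461.9, 155.2]), 7.4) 38 z 0.0859 mean [462.1 155.2  85.9]
screw (array([571.6, 303. ]), 8.4) 59 z 0.0859 mean [570.9 303.4  85.8]
screw (array([480.1, 312.4]), 7.4) 59 z 0.0857 mean [480.2 313.4  85.8]
shaker [0.5228 0.1858] yaw -6.55 n 4 res mm [ 0.1 -0.4  0.  -0.6 -0.1 -0.  -0.   1. ]
```

View pics/w2.png

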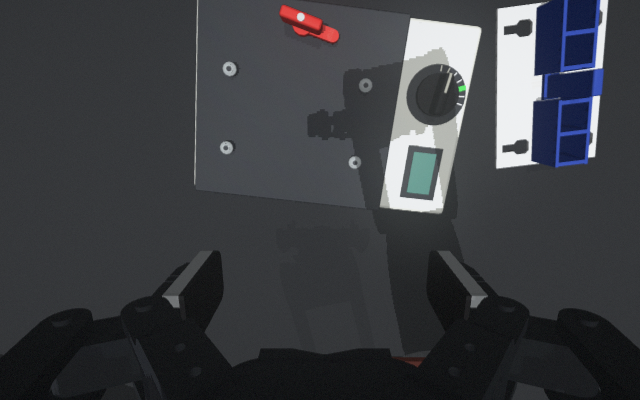

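>>> apply_moves(
  commands=[
    [0,0,-8.35,0.025,0.04,0,1],
    [0,0,-8.35,0.035,0.03,0,1],
    [0,0,-8.35,0,0,0,1],
    [0,0,-8.35,0,0,0,1],
    [0,0,-8.35,0,0,0,1],
    [0,0,-8.35,0,0,0,1],
    [0,0,-8.35,0,0,0,1],
    [0,0,-8.35,0,0,0,1],
    [0,0,-8.35,0,0,0,1],
    [0,0,-8.35,0,0,0,1],
  ],
)

```text
time: 3.85
eef_pos: [0.526, 0.1225, 0.3663]
tool_rot: [0.748, 0.664, -0.0, 0.0]
force: [0.4, -0.5, -0.4]
grip_width: 0.999
```

>>> apply_moves(
  commands=[
    [0,0,0,0,0,0,1],
    [0,0,0,0,0,0,1],
  ],
)

```text
time: 4.05
eef_pos: [0.526, 0.1235, 0.3663]
tool_rot: [0.751, 0.66, -0.0, 0.0]
force: [0.8, -0.4, 0.9]
grip_width: 1.001
```

Run:
```python
from fit import *
s=snap('wrist','w3'); W=cloud(s)
plan(0.52,0.11,0.36,83.5)
shaker(s); blobs(s,'red',W,40)
```

```text
pos [0.526  0.1239 0.3663] yaw [ 8.271e+01  0.000e+00 -2.000e-02] F [ 0.1 -0.2  0.4] g 1.003 t 4.1 J [ 0.09 -0.04  1.55 -0.    1.63  0.21]
-> rot(tool) [-0.    0.02 -0.79] shift in CURRENT tool axes (mm) [-14.5  -4.2   6.3] in TARGET axes [-14.4  -4.4   6.3]
screw (array([479.7, 309.7]), 7.2) 77 z 0.0863 mean [479.7 307.3  86.3]
screw (array([570.5, 297.8]), 6.7) 55 z 0.0859 mean [570.2 296.3  86.1]
screw (array([553.1, 142.7]), 7.9) 129 z 0.0867 mean [553.  142.9  86.6]
screw (array([462. , 152.9]), 7.8) 128 z 0.0866 mean [462.3 153.1  86.7]
shaker [0.5225 0.1828] yaw -6.55 n 4 res mm [ 0.   0.8  0.7  2.2 -0.2 -1.7 -0.5 -1.3]
red 228 [398.  71.] med [0.6175 0.214  0.115 ] lo [0.608 0.195 0.113] hi [0.629 0.236 0.117]
red 1523 [506. 193.] med [0.7511 0.052  0.0845] lo [0.727 0.026 0.075] hi [0.777 0.077 0.086]
```

View pics/w3.png

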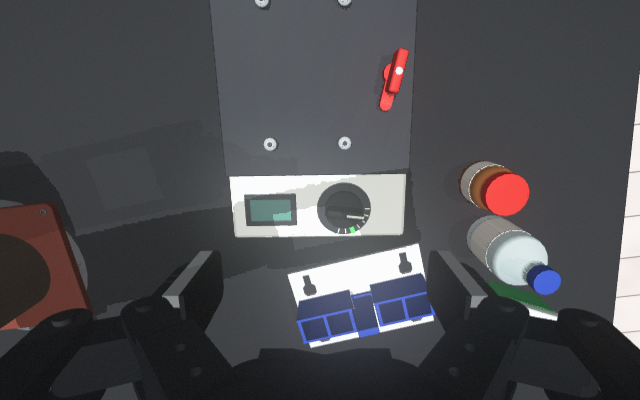

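```bash
cat >> fit.py <<'E'
def tray(s,z0=0.0,c=(.555,-.118),rad=.2):
    """fit tray by pocket rims (z0+.06) and post top (z0+.095)"""
    W=cloud(s); b=mask(s,'blue')&(np.hypot(W[...,0]-c[0],W[...,1]-c[1])<rad)
    p=W[b&(abs(W[...,2]-z0-.0595)<.004)]; q=W[b&(abs(W[...,2]-z0-.094)<.004)]
    r=cv2.minAreaRect((p[:,:2]*1000).astype(np.float32))
    print('rims',len(p),np.round(r[0],1),np.round(r[1],1),round(r[2],2),'z',np.round(np.median(p[:,2]),4))
    if len(q)>5:
        r2=cv2.minAreaRect((q[:,:2]*1000).astype(np.float32)); print('post',len(q),np.round(r2[0],1),np.round(r2[1],1),round(r2[2],2),'z',np.round(np.median(q[:,2]),4))
    g=s['image'].min(-1)
    p=W[(abs(W[...,2]-z0-.004)<.005)&(g>110)&(np.hypot(W[...,0]-c[0],W[...,1]-c[1])<.15)]
    if len(p):
        r3=cv2.minAreaRect((p[:,:2]*1000).astype(np.float32)); print('plate',len(p),np.round(r3[0],1),np.round(r3[1],1),round(r3[2],2),'z',np.round(np.median(p[:,2]),4))
E
python3 - <<'E'
from fit import *
for n in ['w1','scene0','side0','w3']: print(n); tray(load(n))
E
```

```text
w1
rims 1614 [ 556.8 -123.3] [205.4  42.3] 7.25 z 0.0597
post 252 [ 556.8 -123.7] [29.5 10.9] 7.59 z 0.0947
plate 11628 [ 556.4 -122.8] [219.4 146.3] 7.18 z 0.0047
scene0
rims 329 [ 558.2 -119. ] [208.3  43.8] 7.18 z 0.0589
post 43 [ 558.  -118.6] [30.8 11.6] 7.68 z 0.0933
plate 1797 [560.  -93.8] [241.4 206. ] 7.04 z 0.004
side0
rims 353 [ 556.8 -121.8] [203.8  46.4] 7.55 z 0.0581
post 42 [ 557.1 -121.9] [27.5 14.1] 6.72 z 0.0932
plate 1308 [ 555.2 -109.3] [222.8 181.2] 8.36 z 0.0034
w3
rims 1016 [ 556.3 -123.2] [205.1  44.3] 7.21 z 0.0594
post 154 [ 556.4 -122.5] [28.5 12.5] 3.49 z 0.0944
plate 4592 [552.7 -97.2] [219.3 207.4] 7.07 z 0.0045
```

>>> apply_moves(
  commands=[
    [0,0,0,-0.04,0.01,0,1],
    [0,0,0,-0.045,0.012,0,1],
    [0,0,0,-0.045,0.01,0,1],
    [0,0,0,-0.045,0.01,0,1],
    [0,0,0,-0.04,0.01,0,1],
    [0,0,-8.5,-0.026,0.01,0.02,1],
    [0,0,-8.5,0,0,0.02,1],
    [0,0,-8.5,0,0,0.02,1],
    [0,0,-8.5,0,0,0.02,1],
    [0,0,-8.5,0,0,0.02,1],
  ],
)

```text
time: 5.1
eef_pos: [0.5579, -0.1223, 0.2654]
tool_rot: [0.457, 0.89, -0.0, -0.0]
force: [0.9, 0.8, -1.0]
grip_width: 0.998
```

>>> apply_moves(
  commands=[
    [0,0,-8.5,0,0,0.01,1],
    [0,0,-8.5,0,0,0,1],
    [0,0,-8.5,0,0,0,1],
    [0,0,-8.5,0,0,0,1],
    [0,0,-8.5,0,0,0,1],
    [0,0,-8.5,0,0,0,1],
    [0,0,-8.5,0,0,0,1],
    [0,0,-4,0,0,0,1],
    [0,0,0,0,0,0,1],
  ],
)

```text
time: 6.0
eef_pos: [0.558, -0.122, 0.2563]
tool_rot: [-0.077, 0.997, -0.0, -0.0]
force: [-0.5, 0.6, -0.3]
grip_width: 1.003
```

Run:
```python
from fit import *
s=snap('wrist','w4'); tray(s)
plan(0.5567,-0.1233,0.063,187.2)
```

```text
rims 2125 [ 557.  -123.4] [206.1  41.9] 7.25 z 0.0597
post 321 [ 556.3 -123.8] [28.7 10. ] 7.75 z 0.0947
plate 16922 [ 557.8 -123. ] [220.  146.6] 7.18 z 0.0047
pos [ 0.558  -0.1219  0.2563] yaw [-1.7121e+02  1.0000e-02 -0.0000e+00] F [-0.1 -0.5  0.1] g 1.003 t 6.0 J [-0.35  0.08  1.64 -0.    1.43 -2.08]
-> rot(tool) [-0.   -0.01  1.59] shift in CURRENT tool axes (mm) [  1.4  -1.2 193.3] in TARGET axes [  1.4  -1.2 193.3]
```

View pics/w4.png

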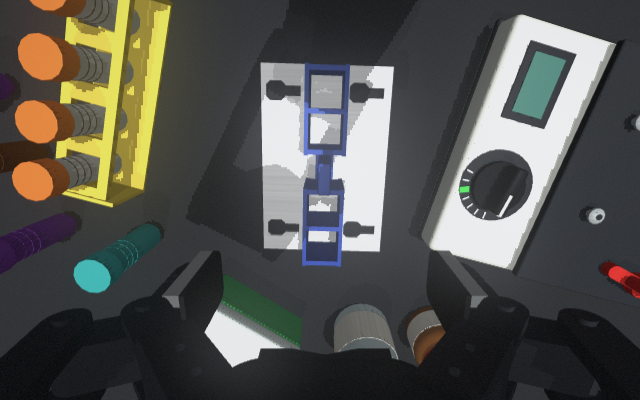

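>>> apply_moves(
  commands=[
    [0,0,1.6,0.001,-0.001,0.03,0.6],
    [0,0,0,0,0,0.045,0.3],
    [0,0,0,0,0,0.045,0],
    [0,0,0,0,0,0.035,0],
    [0,0,0,0,0,0.02,0],
    [0,0,0,0,0,0.013,0],
    [0,0,0,0,0,0.005,0],
    [0,0,0,0,0,0,0],
  ],
  newtons=80,
)

```text
time: 6.85
eef_pos: [0.5575, -0.1229, 0.0635]
tool_rot: [-0.064, 0.998, -0.0, 0.0]
force: [-0.4, -0.1, -0.2]
grip_width: 0.501
```

Run:
```python
from fit import *
plan(0.5567,-0.1233,0.063,187.2)
```

```text
pos [ 0.5575 -0.1229  0.0635] yaw [-172.65   -0.     -0.  ] F [-0.4 -0.1 -0.2] g 0.501 t 6.8 J [-0.36  0.27  1.8  -0.    1.07 -2.05]
-> rot(tool) [-0.    0.    0.15] shift in CURRENT tool axes (mm) [ 0.8 -0.3  0.5] in TARGET axes [ 0.8 -0.3  0.5]
```

>>> apply_moves(
  commands=[
    [0,0,0,0,0,0,-1],
    [0,0,0,0,0,0,-1],
    [0,0,0,0,0,0,-1],
    [0,0,0,0,0,0,-1],
    [0,0,0,0,0,0,-1],
    [0,0,0,0,0,0,-1],
    [0,0,0,0,0,-0.01,-1],
    [0,0,0,0,0,-0.02,-1],
    [0,0,0,0,0,-0.03,-1],
    [0,0,0,0,0,-0.03,-1],
  ],
)

```text
time: 7.85
eef_pos: [0.5562, -0.1223, 0.1535]
tool_rot: [-0.065, 0.998, 0.001, -0.001]
force: [1.0, 0.8, -2.4]
grip_width: 0.125
```

>>> apply_moves(
  commands=[
    [0,0,0,0,0,-0.03,-1],
    [0,0,0,0,0,-0.03,-1],
    [0,0,0,0,0,-0.03,-1],
    [0,0,0,0,0,0,-1],
    [0,0,0,0,0,0,-1],
  ],
)

```text
time: 8.35
eef_pos: [0.5572, -0.1227, 0.2432]
tool_rot: [-0.065, 0.998, -0.0, 0.0]
force: [-0.4, -0.4, -4.3]
grip_width: 0.128
```

Run:
```python
from fit import *
s=snap('wrist','w5')
plan(0.5567,-0.1233,0.25,187.2)
z=status.state()['eef_pos'][2]-.063
for n in ['w5']: tray(s,z)
s=snap('side','s5');
```

```text
pos [ 0.5564 -0.1224  0.2417] yaw [-1.7259e+02  1.3000e-01  5.0000e-02] F [ 0.6 -0.3 -4.4] g 0.128 t 8.4 J [-0.35  0.08  1.66 -0.    1.4  -2.06]
-> rot(tool) [ 0.06 -0.12  0.21] shift in CURRENT tool axes (mm) [-0.2 -0.9 -8.3] in TARGET axes [-0.2 -0.9 -8.3]
rims 7489 [ 533.4 -126.2] [161.7  42.3] 7.26 z 0.2381
post 2230 [ 555.1 -123.3] [30.4 11.3] 7.91 z 0.2728
plate 43057 [ 529.6 -126.6] [164.7 144.8] 7.33 z 0.183
```

View pics/w5.png

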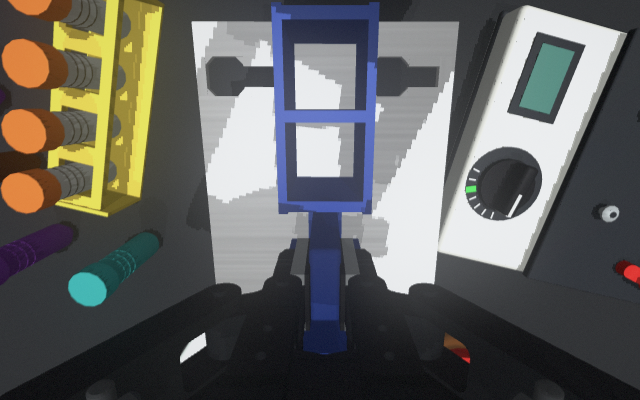

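View pics/s5.png

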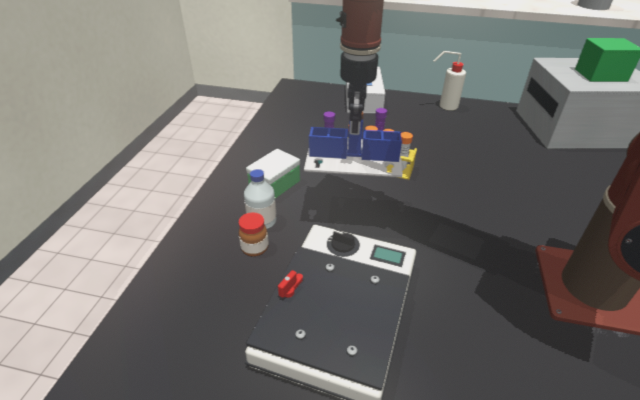

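>>> apply_moves(
  commands=[
    [0,0,5,0,0,0,-1],
    [0,0,8,0,0,0,-1],
    [0,0,8,0,0,0,-1],
    [0,0,8,0,0,0,-1],
    [0,0,8,0,0,0,-1],
    [0,0,8,0,0,0,-1],
    [0,0,8,0,0,0,-1],
    [0,0,8,0,0,0,-1],
    [0,0,8,0,0,0,-1],
    [0,0,8,0,0,0,-1],
  ],
)

```text
time: 9.45
eef_pos: [0.556, -0.1223, 0.2406]
tool_rot: [0.573, 0.82, -0.001, -0.002]
force: [0.1, 0.5, -3.4]
grip_width: 0.123
```

>>> apply_moves(
  commands=[
    [0,0,8,0,0,0,-1],
    [0,0,8,0,0,0,-1],
    [0,0,7,0,0,0,-1],
    [0,0,3.7,0,0,0,-1],
    [0,0,0,0.02,-0.004,0,-1],
    [0,0,0,0.03,-0.007,0,-1],
    [0,0,0,0.035,-0.007,0,-1],
    [0,0,0,0.035,-0.007,0,-1],
    [0,0,0,0.035,-0.007,0,-1],
    [0,0,0,0.035,-0.007,0,-1],
  ],
)

```text
time: 10.45
eef_pos: [0.5378, 0.0717, 0.2407]
tool_rot: [0.745, 0.667, -0.002, -0.001]
force: [0.3, 0.2, -2.7]
grip_width: 0.125
```

>>> apply_moves(
  commands=[
    [0,0,0,0.035,-0.007,0,-1],
    [0,0,0,0.035,-0.007,0,-1],
    [0,0,0,0.035,-0.007,0,-1],
    [0,0,0,0.03,-0.006,0,-1],
    [0,0,0,0.018,-0.004,0,-1],
    [0,0,0,0,0,0,-1],
    [0,0,0,0,0,0,-1],
    [0,0,0,0,0,0,-1],
  ],
)

```text
time: 11.25
eef_pos: [0.5249, 0.225, 0.242]
tool_rot: [0.745, 0.667, -0.001, -0.0]
force: [-1.0, 0.0, -3.4]
grip_width: 0.126
```

Run:
```python
from fit import *
s=snap('wrist','w6'); plan(0.5266,0.2258,0.15,83.7)
tray(s,status.state()['eef_pos'][2]-.0635,(.5266,.2258))
```

```text
pos [0.5251 0.2248 0.2424] yaw [ 8.365e+01  8.000e-02 -4.000e-02] F [ 0.7  0.8 -2.6] g 0.122 t 11.3 J [ 0.27  0.09  1.66 -0.    1.4   0.38]
-> rot(tool) [-0.08  0.05 -0.05] shift in CURRENT tool axes (mm) [ 1.2  1.5 92.4] in TARGET axes [ 1.1  1.4 92.4]
rims 7328 [527.8 249.1] [161.8  42.3] 83.48 z 0.2368
post 2197 [525.6 227.2] [30.4 11.3] 84.23 z 0.2716
plate 43149 [528.3 252.8] [164.6 145.1] 83.67 z 0.1818
```

View pics/w6.png

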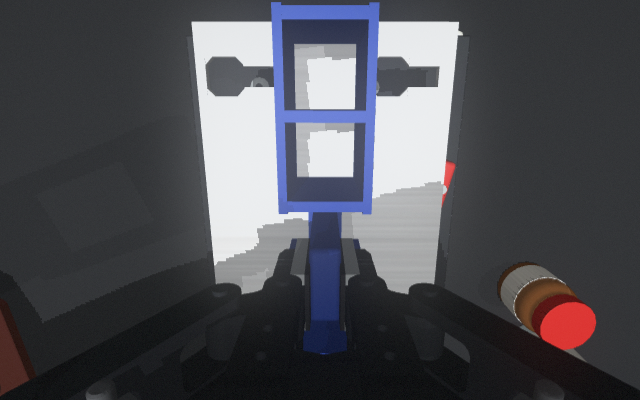

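Run:
```python
from fit import *
# mount estimates
def mount(n,pos,yaw):
    T=np.linalg.inv(load(n)['world_to_cam']); Rt=yawR(yaw)
    return Rt.inv().apply(T[:3,3]-pos)
print(mount('w5',[.5564,-.1224,.2417],-172.59),mount('w6',[.5251,.2248,.2424],83.65),mount('w4',[.558,-.1219,.2563],-171.21),mount('w2',[.4634,.1878,.3659],.09),mount('w3',[.526,.1239,.3663],82.71))
ss=[status.state()['eef_pos'] for _ in range(3)]; print(ss)
# view of screws through/around tray now
s=load('w6'); W=cloud(s)
m=(W[...,2]>.08)&(W[...,2]<.093)
k,l,stt,c=cv2.connectedComponentsWithStats(m.astype(np.uint8))
for i in range(1,k):
    if stt[i,4]>8: print(stt[i,4],np.round(c[i]),np.round(W[l==i].mean(0),4))
```

```text
[ 0.06519573 -0.0007671  -0.14392435] [ 0.06623015  0.0004731  -0.14193802] [ 0.06591706 -0.00063113 -0.14238489] [ 0.06653464 -0.00123788 -0.14239947] [ 0.06559929  0.00059017 -0.14237612]
[array([0.52513343, 0.22484286, 0.24240205]), array([0.52513343, 0.22484286, 0.24240205]), array([0.52513343, 0.22484286, 0.24240205])]
146 [259.  82.] [0.4807 0.315  0.0865]
33 [377.  87.] [0.5771 0.3006 0.0858]
2199 [567. 324.] [0.7513 0.0525 0.0843]
```

>>> apply_moves(
  commands=[
    [0,0,0,0,0.0014,0.01,-1],
    [0,0,0,0,0,0.02,-1],
    [0,0,0,0,0,0.02,-1],
    [0,0,0,0,0,0.02,-1],
    [0,0,0,0,0,0.01,-1],
    [0,0,0,0,0,0.005,-1],
    [0,0,0,0,0,0,-1],
    [0,0,0,0,0,0,-1],
    [0,0,0,0,0,0,-1],
  ],
)

```text
time: 12.2
eef_pos: [0.5275, 0.2259, 0.1596]
tool_rot: [0.745, 0.667, 0.001, 0.0]
force: [-0.0, 0.3, -2.9]
grip_width: 0.124
```

Run:
```python
from fit import *
s=snap('wrist','w7'); plan(0.5266,0.2258,0.139,83.7); W=cloud(s)
snap('side','s7'); snap('scene','c7')
a=s['image'][...,::-1]
cv2.imwrite('pics/w7c.png',cv2.resize(a[40:120,190:450],None,fx=3,fy=3,interpolation=2))
a=cv2.imread('pics/s7.png'); cv2.imwrite('pics/s7c.png',cv2.resize(a[190:400,230:430],None,fx=2.8,fy=2.8,interpolation=2))
a=cv2.imread('pics/c7.png'); cv2.imwrite('pics/c7c.png',cv2.resize(a[130:300,340:510],None,fx=3.5,fy=3.5,interpolation=2))
m=(W[...,2]>.075)&(W[...,2]<.089)
k,l,stt,c=cv2.connectedComponentsWithStats(m.astype(np.uint8))
for i in range(1,k):
    if stt[i,4]>8: print(stt[i,4],np.round(c[i]),np.round(W[l==i].mean(0),4))
```

```text
pos [0.5274 0.2259 0.1595] yaw [ 8.371e+01 -1.100e-01  3.000e-02] F [ 0.1 -0.4 -2.7] g 0.124 t 12.2 J [0.27 0.16 1.74 0.   1.24 0.38]
-> rot(tool) [ 0.11 -0.04  0.01] shift in CURRENT tool axes (mm) [-0.2 -0.8 20.5] in TARGET axes [-0.2 -0.8 20.5]
30 [135.  14.] [0.4282 0.3568 0.0754]
511 [147.  41.] [0.4317 0.3414 0.0755]
1727 [172.  80.] [0.4417 0.3168 0.0755]
40 [202.  16.] [0.4682 0.3515 0.0756]
59 [224.  16.] [0.4814 0.35   0.0756]
14 [239.  14.] [0.4902 0.3501 0.0754]
75 [256.  16.] [0.5002 0.3476 0.0755]
11 [269.  14.] [0.508  0.3479 0.0754]
29 [408.  16.] [0.5908 0.3379 0.0754]
21 [484.  14.] [0.636  0.3341 0.0755]
36 [427.  16.] [0.6023 0.3362 0.0755]
23 [448.  16.] [0.6145 0.335  0.0756]
75 [465.  20.] [0.6247 0.3317 0.0755]
9 [491.  15.] [0.6402 0.3329 0.0758]
77 [506.  21.] [0.6491 0.3286 0.0755]
29 [514.  16.] [0.6537 0.3307 0.0755]
11 [399.  16.] [0.5856 0.3381 0.0756]
15 [416.  17.] [0.5956 0.3367 0.0756]
9 [439.  17.] [0.609  0.3351 0.0757]
91 [493.  28.] [0.6415 0.3254 0.0755]
15 [237.  19.] [0.4883 0.3476 0.0755]
103 [473.  28.] [0.6294 0.3267 0.0755]
41 [483.  28.]
[... 6012 characters left out ...]
 0.1879 0.0754]
63 [206. 278.] [0.4358 0.1799 0.0754]
111 [185. 285.] [0.4192 0.1764 0.0754]
12 [468. 281.] [0.6266 0.1561 0.0754]
42 [460. 286.] [0.6207 0.1533 0.0754]
10 [169. 286.] [0.4071 0.1772 0.0755]
16 [443. 284.] [0.6079 0.1558 0.0754]
23 [475. 285.] [0.6313 0.1523 0.0755]
22 [173. 288.] [0.4095 0.1744 0.0754]
12 [201. 286.] [0.4309 0.1741 0.0753]
11 [196. 289.] [0.4265 0.1719 0.0753]
22 [176. 299.] [0.4098 0.1659 0.0753]
14 [472. 298.] [0.6295 0.1417 0.0754]
12 [195. 340.] [0.4167 0.1295 0.0755]
15 [204. 343.] [0.4228 0.126  0.0754]
26 [452. 347.] [0.6142 0.1009 0.0754]
14 [188. 346.] [0.4099 0.1237 0.0753]
9 [197. 348.] [0.4169 0.122  0.0753]
845 [625. 369.] [0.7441 0.0711 0.0819]
```

View pics/w7c.png

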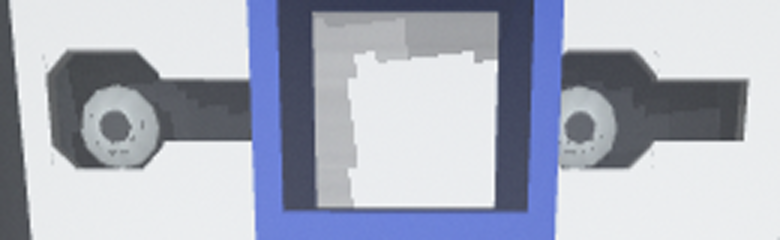

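View pics/s7c.png

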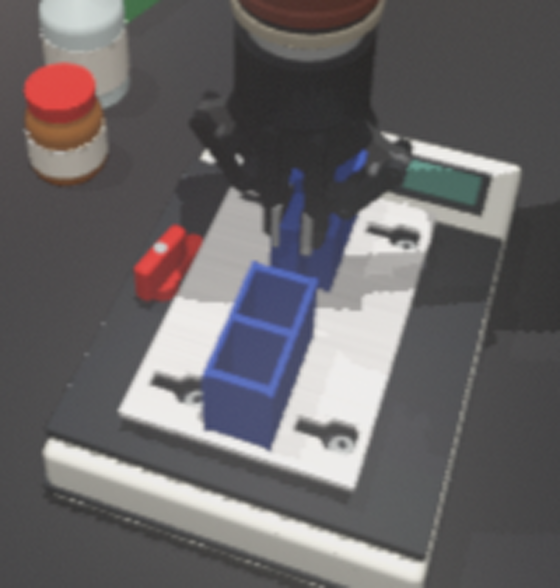

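View pics/c7c.png

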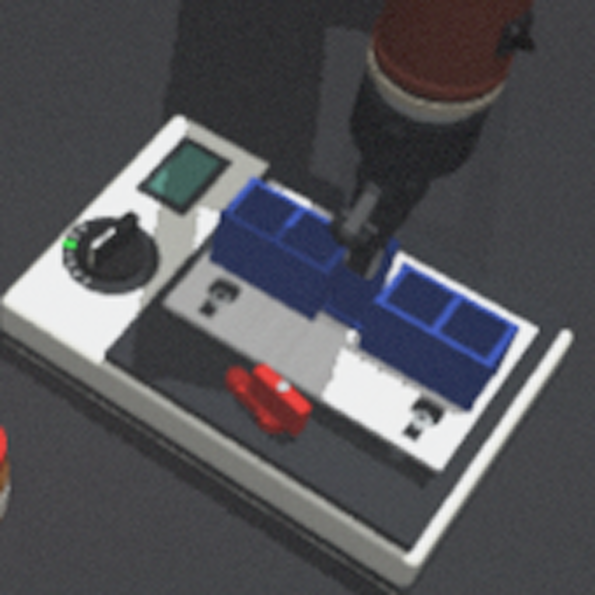

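```bash
cat >> h.py <<'E'
def unproj(s,u,v,z):
    f=200/np.tan(np.radians(float(s['vfov']))/2); T=np.linalg.inv(s['world_to_cam'])
    d=T[:3,:3]@np.array([(u-float(s['cx']))/f,-(v-float(s['cy']))/f,-1]); return T[:3,3]+d*(z-T[2,3])/d[2]
E
python3 - <<'E'
from fit import *
s=load('w7'); 
W=cloud(s); r=W[150:160,215:240,2]; print('plate top z',np.nanmedian(W[100:140,215:240,2]))
zt=float(np.nanmedian(W[100:140,215:240,2]))
th=np.radians(-6.44); A=np.array([[np.cos(th),np.sin(th)],[-np.sin(th),np.cos(th)]])
for h,sc in [((224.7,76.3),(230,82.3)),((390.5,76.3),(383.3,82.3))]:
    H=unproj(s,*h,zt); S=unproj(s,*sc,.0867)
    print(np.round(H,4),np.round(S,4),'screw-hole in shaker axes mm',np.round(A@(S-H)[:2]*1000,2))
for e in [(206,76),(243,76),(225,40+50/3),(225,40+168/3)]: print(np.round(unproj(s,*e,zt),4))
E
```

```text
plate top z 0.09935418980657118
[0.4814 0.3135 0.0994] [0.4806 0.3112 0.0867] screw-hole in shaker axes mm [-0.56 -2.38]
[0.5737 0.3033 0.0994] [0.5717 0.3012 0.0867] screw-hole in shaker axes mm [-1.8  -2.38]
[0.4711 0.3148 0.0994]
[0.4917 0.3125 0.0994]
[0.4835 0.3236 0.0994]
[0.4797 0.3031 0.0994]
```

>>> apply_moves(
  commands=[
    [0,0,0,-0.0023,-0.0011,0,-1],
    [0,0,0,0,0,0.004,-1],
    [0,0,0,0,0,0.003,-1],
    [0,0,0,0,0,0.002,-1],
    [0,0,0,0,0,0.002,-1],
    [0,0,0,0,0,0,-1],
  ],
)

```text
time: 12.95
eef_pos: [0.5251, 0.2235, 0.1468]
tool_rot: [0.745, 0.667, -0.0, -0.0]
force: [0.3, -0.5, -3.3]
grip_width: 0.128
```

Run:
```python
from fit import *
s=snap('wrist','w8'); plan(0.5266,0.2258,0.139,83.7); W=cloud(s)
a=s['image'][...,::-1]
cv2.imwrite('pics/w8c.png',cv2.resize(a[40:120,190:450],None,fx=3,fy=3,interpolation=2))
```

```text
pos [0.5252 0.2235 0.147 ] yaw [ 8.371e+01  3.000e-02 -1.000e-02] F [ 0.2  0.4 -3.2] g 0.129 t 13.0 J [ 0.26  0.17  1.75 -0.    1.22  0.37]
-> rot(tool) [-0.03  0.01  0.01] shift in CURRENT tool axes (mm) [2.4 1.1 8. ] in TARGET axes [2.4 1.1 8. ]
```

View pics/w8c.png

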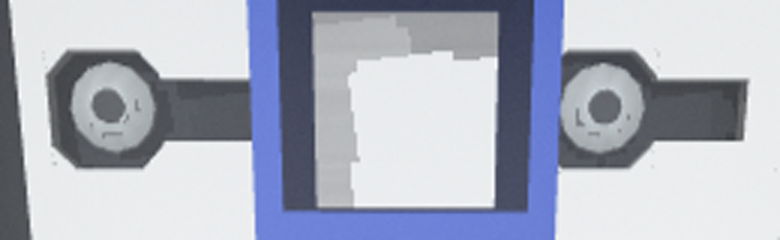

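The screw heads are centred in both visible holes. Lowering to the platform.

>>> apply_moves(
  commands=[
    [0,0,0,0,0,0.003,-1],
    [0,0,0,0,0,0.003,-1],
    [0,0,0,0,0,0.002,-1],
    [0,0,0,0,0,0,-1],
  ],
)

```text
time: 13.4
eef_pos: [0.5254, 0.2236, 0.1401]
tool_rot: [0.745, 0.667, 0.0, 0.0]
force: [-2.4, -0.9, 2.4]
grip_width: 0.125
```

>>> apply_moves(
  commands=[
    [0,0,0,0,-0.003,0,-1],
    [0,0,0,0,-0.004,0,-1],
    [0,0,0,0,-0.004,0,-1],
    [0,0,0,0,-0.004,0,-1],
    [0,0,0,0,0,0,-1],
  ],
)

```text
time: 13.9
eef_pos: [0.5103, 0.2254, 0.14]
tool_rot: [0.745, 0.667, 0.0, 0.0]
force: [-0.1, -0.4, 5.5]
grip_width: 0.128
```

Run:
```python
from fit import *
s=snap('wrist','w9'); plan(0.5266,0.2258,0.139,83.7); W=cloud(s)
a=s['image'][...,::-1]
cv2.imwrite('pics/w9c.png',cv2.resize(a[40:120,190:450],None,fx=3,fy=3,interpolation=2))
print(np.nanmedian(W[100:140,215:240,2]),np.nanmedian(W[60:110,130:170,2]))
```

```text
pos [0.5103 0.2254 0.14  ] yaw [ 8.373e+01 -3.000e-02  2.000e-02] F [-0.5 -0.1  6.3] g 0.127 t 13.9 J [0.27 0.14 1.79 0.   1.21 0.38]
-> rot(tool) [ 0.02 -0.02  0.03] shift in CURRENT tool axes (mm) [ 2.1 16.2  1. ] in TARGET axes [ 2.1 16.2  1. ]
0.0797992881660602 0.07343067991807163
```

View pics/w9c.png

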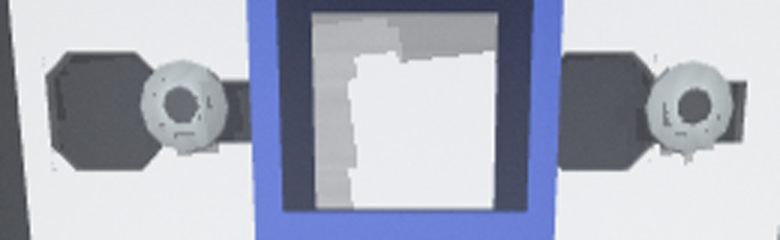

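>>> apply_moves(
  commands=[
    [0,0,0,0,-0.003,0,-1],
    [0,0,0,0,-0.003,0,-1],
    [0,0,0,0,-0.002,0,-1],
    [0,0,0,0,0,0,-1],
  ],
)

```text
time: 14.35
eef_pos: [0.5029, 0.2263, 0.14]
tool_rot: [0.745, 0.667, 0.001, 0.0]
force: [3.5, 0.3, 5.7]
grip_width: 0.127
```

>>> apply_moves(
  commands=[
    [0,0,0,0,-0.001,0,-1],
    [0,0,0,0,-0.001,0,-1],
    [0,0,0,0,0,0,-1],
  ],
)

```text
time: 14.65
eef_pos: [0.5018, 0.2263, 0.1402]
tool_rot: [0.745, 0.667, 0.001, 0.001]
force: [7.3, -1.6, 4.3]
grip_width: 0.126
```

>>> apply_moves(
  commands=[
    [0,0,0,0,-0.001,0,-1],
    [0,0,0,0,-0.001,0,-1],
    [0,0,0,0,0,0,-1],
  ],
)

```text
time: 14.95
eef_pos: [0.5012, 0.2264, 0.1407]
tool_rot: [0.745, 0.667, 0.003, 0.002]
force: [10.1, -2.5, 3.0]
grip_width: 0.13
```

Run:
```python
from fit import *
s=snap('wrist','w10'); plan(0.5266,0.2258,0.139,83.7); W=cloud(s)
a=s['image'][...,::-1]
cv2.imwrite('pics/w10c.png',cv2.resize(a[40:120,190:450],None,fx=3,fy=3,interpolation=2))
```

```text
pos [0.5012 0.2264 0.1407] yaw [ 8.369e+01 -3.800e-01  2.000e-02] F [ 9.9 -1.7  2.7] g 0.126 t 15.0 J [ 0.28  0.12  1.82 -0.    1.2   0.39]
-> rot(tool) [ 0.38 -0.06 -0.01] shift in CURRENT tool axes (mm) [ 2.2 25.3  1.9] in TARGET axes [ 2.2 25.3  1.7]
```

View pics/w10c.png

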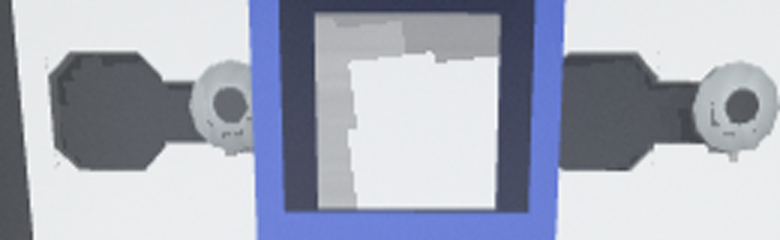

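>>> apply_moves(
  commands=[
    [0,0,0,0,0.0025,0,-1],
    [0,0,0,0,0,0,0],
    [0,0,0,0,0,0,0],
    [0,0,0,0,0,0,0],
    [0,0,0,0,0,0,0],
    [0,0,0,0,0,-0.01,0],
    [0,0,0,0,0,-0.03,0],
    [0,0,0,0,0,-0.04,0],
    [0,0,0,0,0,-0.04,0],
    [0,0,0,0,0,-0.03,0],
  ],
)

```text
time: 16.0
eef_pos: [0.5015, 0.2265, 0.2931]
tool_rot: [0.745, 0.667, 0.001, 0.001]
force: [0.1, 0.1, 0.6]
grip_width: 0.501
```

Run:
```python
from fit import *
s=snap('wrist','w11'); plan(0.619,0.2154,0.2,83.7); W=cloud(s)
for n in ['w2','w3','w11']:
    s=load(n);W=cloud(s)
    m=mask(s,'red')&(abs(W[...,2]-.1155)<.006)&(np.hypot(W[...,0]-.619,W[...,1]-.215)<.05)
    r=cv2.minAreaRect((W[m][:,:2]*1000).astype(np.float32)); print(n,m.sum(),r)
    m=mask(s,'red')&(W[...,2]>.07)&(W[...,2]<.1)&(np.hypot(W[...,0]-.619,W[...,1]-.215)<.05)
    p=W[m]; d=np.hypot(p[:,0]-.619,p[:,1]-.2154); i=np.argsort(d)[-10:]; print('nose',np.round(p[i].mean(0),4),d.max())
tray(load('w11'),.075,(.502,.228))
```

```text
pos [0.5035 0.2271 0.2987] yaw [83.72 -0.6   0.18] F [0.9 0.9 3.8] g 0.5 t 16.1 J [0.28 0.   1.64 0.   1.49 0.39]
-> rot(tool) [ 0.58 -0.24  0.02] shift in CURRENT tool axes (mm) [  0.6 115.1  99.9] in TARGET axes [  1.1 116.1  98.7]
w2 404 ((618.6585693359375, 214.94140625), (44.84967041015625, 11.769481658935547), 70.19993591308594)
nose [0.6055 0.1797 0.0854] 0.04266307544107732
w3 226 ((618.6050415039062, 215.33384704589844), (44.77611541748047, 11.728126525878906), 71.37853240966797)
nose [0.6073 0.1928 0.0853] 0.041607628541895175
w11 425 ((618.66748046875, 215.306640625), (45.42595672607422, 10.942107200622559), 70.86013793945312)
nose [0.6093 0.1742 0.0812] 0.04557652724695985
rims 2765 [502.4 227.9] [205.5  41.9] 83.57 z 0.1347
post 471 [502.2 228.1] [28.8 10.5] 83.96 z 0.1696
plate 19742 [534.5 229.1] [234.8 212.4] 83.75 z 0.0797
```

View pics/w11.png

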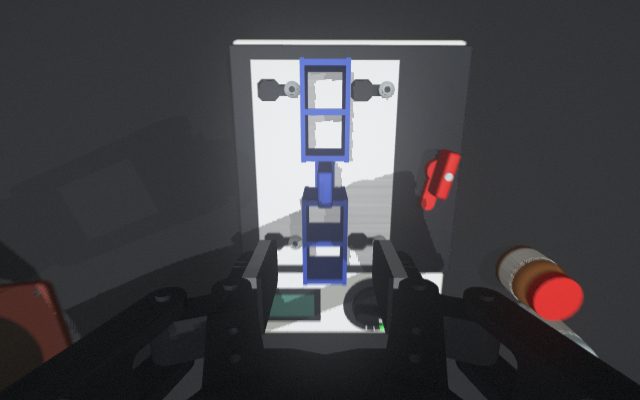

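>>> apply_moves(
  commands=[
    [0,0,6.5,0,0,0,0],
    [0,0,6.5,0,0,0,0],
    [0,0,0,0.009,0.0375,0,0],
    [0,0,0,0.009,0.0375,0,0],
    [0,0,0,0.009,0.0375,0,0],
    [0,0,0,0,0,0.04,0],
    [0,0,0,0,0,0.04,0],
    [0,0,0,0,0,0.04,0],
    [0,0,0,0,0,0.02,0],
    [0,0,0,0,0,0,0],
  ],
)

```text
time: 17.05
eef_pos: [0.6132, 0.2139, 0.1449]
tool_rot: [0.816, 0.579, -0.004, -0.002]
force: [-1.6, 0.2, -0.2]
grip_width: 0.502
```

Run:
```python
from fit import *
plan(0.6187,0.2152,0.092,70.7)
```

```text
pos [0.6132 0.2139 0.1449] yaw [70.71  0.46 -0.09] F [-1.6  0.2 -0.2] g 0.502 t 17.1 J [0.21 0.35 1.53 0.   1.27 0.55]
-> rot(tool) [-0.4   0.24  0.01] shift in CURRENT tool axes (mm) [ 3.3  5.2 52.8] in TARGET axes [ 3.   4.8 52.9]
```

>>> apply_moves(
  commands=[
    [0,0,0,0.003,0.005,0.02,0],
    [0,0,0,0,0,0.02,0],
    [0,0,0,0,0,0.009,0],
    [0,0,0,0,0,0.003,0],
    [0,0,0,0,0,0,0],
  ],
)

```text
time: 17.55
eef_pos: [0.6223, 0.2159, 0.0984]
tool_rot: [0.816, 0.579, 0.0, 0.0]
force: [0.3, -0.3, -0.2]
grip_width: 0.499
```

Run:
```python
from fit import *
plan(0.6187,0.2152,0.092,70.7); snap('wrist','w12')
```

```text
pos [0.6223 0.2159 0.0984] yaw [ 7.071e+01 -6.000e-02  1.000e-02] F [ 0.3 -0.3 -0.2] g 0.499 t 17.6 J [0.21 0.42 1.54 0.   1.18 0.55]
-> rot(tool) [ 0.05 -0.03  0.01] shift in CURRENT tool axes (mm) [-1.8 -3.1  6.3] in TARGET axes [-1.8 -3.1  6.4]
```

View pics/w12.png

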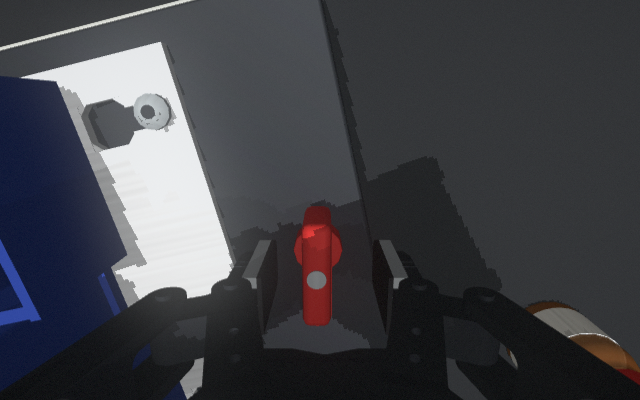

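>>> apply_moves(
  commands=[
    [0,0,0,-0.002,-0.002,0.006,0],
    [0,0,0,0,0,0,0],
    [0,0,0,0,0,0,-1],
    [0,0,0,0,0,0,-1],
    [0,0,0,0,0,0,-1],
    [0,0,0,0,0,0,-1],
    [0,0,0,0,0,0,-1],
    [0,0,4,0,0,0,-1],
    [0,0,7,0,0,0,-1],
  ],
  newtons=60,
)

```text
time: 18.5
eef_pos: [0.6184, 0.2149, 0.0918]
tool_rot: [0.868, 0.497, -0.001, -0.001]
force: [-5.6, 0.9, 5.4]
grip_width: 0.126
```

>>> apply_moves(
  commands=[
    [0,0,7,0,0,0,-1],
    [0,0,7,0,0,0,-1],
    [0,0,7,0,0,0,-1],
    [0,0,7,0,0,0,-1],
    [0,0,7,0,0,0,-1],
    [0,0,7,0,0,0,-1],
    [0,0,7,0,0,0,-1],
    [0,0,7,0,0,0,-1],
    [0,0,6,0,0,0,-1],
    [0,0,0,0,0,0,-1],
  ],
)

```text
time: 19.5
eef_pos: [0.6179, 0.2156, 0.0918]
tool_rot: [1.0, -0.021, -0.001, -0.0]
force: [-7.6, 1.9, 5.7]
grip_width: 0.127
```

Run:
```python
from fit import *
plan(0.6187,0.2152,0.092,-6.4); print(status.state()['wrist_torque'])
```

```text
pos [0.6179 0.2156 0.0918] yaw [-2.43  0.16  0.06] F [-7.6  1.9  5.7] g 0.127 t 19.5 J [0.21 0.42 1.55 0.   1.17 1.83]
-> rot(tool) [-0.04  0.16  3.97] shift in CURRENT tool axes (mm) [ 0.9  0.3 -0.2] in TARGET axes [ 0.9  0.3 -0.2]
[ 0.30934503  1.17458945 -0.05028154]
```

>>> apply_moves(
  commands=[
    [0,0,3,0,0,0,-1],
    [0,0,1.5,0,0,0,-1],
    [0,0,0,0,0,0,-1],
    [0,0,0,0,0,0,-1],
  ],
)

```text
time: 19.9
eef_pos: [0.6179, 0.2156, 0.0918]
tool_rot: [0.998, -0.059, -0.001, -0.0]
force: [-7.3, 3.3, 5.2]
grip_width: 0.125
```

Run:
```python
from fit import *
plan(0.6187,0.2152,0.092,-6.4); print(status.state()['wrist_torque'])
```

```text
pos [0.6179 0.2156 0.0918] yaw [-6.74  0.16  0.06] F [-7.3  3.3  5.2] g 0.125 t 19.9 J [0.21 0.42 1.55 0.   1.17 1.9 ]
-> rot(tool) [-0.04  0.16 -0.34] shift in CURRENT tool axes (mm) [ 0.9  0.3 -0.2] in TARGET axes [ 0.9  0.3 -0.2]
[0.33857582 1.10995891 0.14040348]
```

>>> apply_moves(
  commands=[
    [0,0,0,0,0,0,0],
    [0,0,0,0,0,0,0],
    [0,0,0,0,0,0,0],
    [0,0,0,0,0,0,0],
    [0,0,0,0,0,-0.015,0],
    [0,0,0,0,0,-0.04,0],
    [0,0,0,-0.01,0,-0.045,0],
    [0,0,0,-0.02,0,-0.04,0],
    [0,0,0,-0.04,0,-0.025,0],
    [0,0,0,-0.04,0,-0.02,0],
  ],
)

```text
time: 20.9
eef_pos: [0.51, 0.2276, 0.2801]
tool_rot: [0.998, -0.06, 0.002, -0.001]
force: [1.0, 0.8, 0.8]
grip_width: 0.501
```

>>> apply_moves(
  commands=[
    [0,0,0,-0.02,0,-0.01,0],
    [0,0,0,0,0,0,0],
    [0,0,0,0,0,0,0],
  ],
)

```text
time: 21.2
eef_pos: [0.4907, 0.23, 0.2876]
tool_rot: [0.998, -0.059, 0.001, -0.0]
force: [1.1, 0.2, -0.8]
grip_width: 0.503
```

Run:
```python
from fit import *
plan(0.49,-0.2,0.33,-7.1); s=snap('wrist','w13');W=cloud(s)
m=mask(s,'red')&(abs(W[...,2]-.1155)<.006)&(np.hypot(W[...,0]-.619,W[...,1]-.215)<.05)
r=cv2.minAreaRect((W[m][:,:2]*1000).astype(np.float32)); print(m.sum(),r)
tray(s,.075,(.502,.228)); snap('side','s13')
```

```text
pos [0.4907 0.23   0.2876] yaw [-6.77 -0.15  0.03] F [ 1.1  0.2 -0.8] g 0.503 t 21.2 J [ 0.29 -0.01  1.67 -0.    1.48  1.98]
-> rot(tool) [-0.05 -0.15  0.33] shift in CURRENT tool axes (mm) [ 50.1 427.  -42.6] in TARGET axes [ 52.4 426.8 -42.4]
593 ((618.702880859375, 215.55514526367188), (11.052014350891113, 44.20722579956055), 83.43205261230469)
rims 3131 [502.7 227.8] [205.6  42.2] 83.55 z 0.1348
post 493 [502.8 228.1] [28.2 10.8] 83.28 z 0.1697
plate 19441 [501.2 228.7] [242.9 148.4] 83.53 z 0.0798
```

View pics/w13.png

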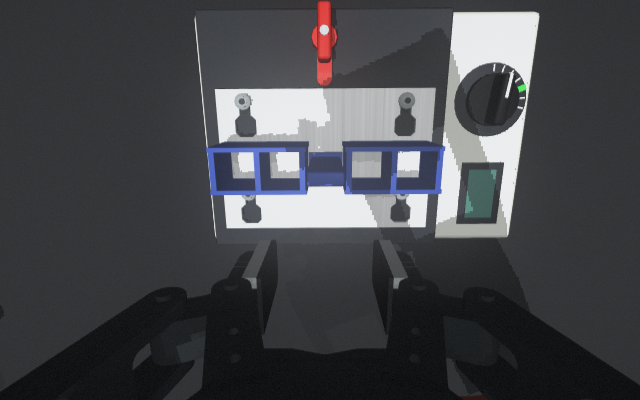

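View pics/s13.png

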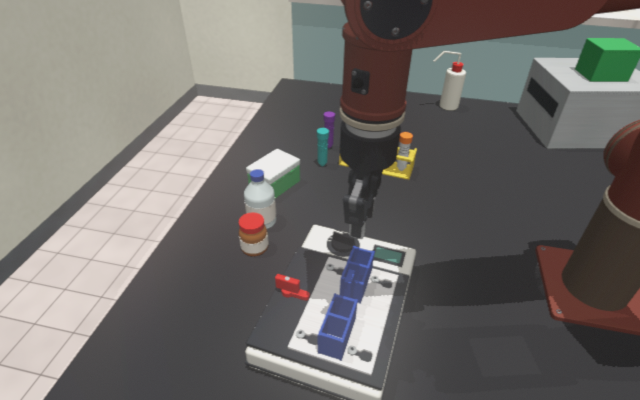

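Tray home, latch locked (bar at −6.6° vs shaker −6.44°). Next, the stand.

>>> apply_moves(
  commands=[
    [0,0,0,0.002,0.03,0,0],
    [0,0,0,0.003,0.045,0,0],
    [0,0,0,0.003,0.045,0,0],
    [0,0,0,0.003,0.045,0,0],
    [0,0,0,0.003,0.045,0,0],
    [0,0,0,0.003,0.045,0,0],
    [0,0,0,0.003,0.045,0,0],
    [0,0,0,0.003,0.045,0,0],
    [0,0,0,0.003,0.045,0,0],
    [0,0,0,0.003,0.045,0,0],
  ],
)

```text
time: 22.3
eef_pos: [0.4672, -0.2082, 0.2852]
tool_rot: [0.998, -0.06, -0.001, -0.0]
force: [1.6, -0.2, 0.4]
grip_width: 0.499
```

>>> apply_moves(
  commands=[
    [0,0,0,0.003,0.04,0,1],
    [0,0,0,0,0.03,0,1],
    [0,0,0,0,0.015,0,1],
    [0,0,0,0,0,0,1],
    [0,0,0,0,0,0,1],
  ],
)

```text
time: 22.8
eef_pos: [0.4606, -0.2897, 0.2856]
tool_rot: [0.998, -0.059, -0.001, -0.001]
force: [1.0, 0.9, -0.4]
grip_width: 1.004
```

```bash
cat >> fit.py <<'E'
def caps(s):
    W=cloud(s); m=mask(s,'orange')
    k,l,stt,c=cv2.connectedComponentsWithStats(m.astype(np.uint8)); o=[]
    for i in range(1,k):
        if stt[i,4]<60: continue
        p=W[(l==i)]; zt=np.nanpercentile(p[:,2],80); p=p[abs(p[:,2]-zt)<.003]
        e=cv2.minEnclosingCircle((p[:,:2]*1000).astype(np.float32)); o.append(e[0]); print('cap',np.round(c[i]),np.round(e[0],1),round(e[1],1),'top z',round(float(np.median(p[:,2])),4))
    o=np.array(o)
    if len(o)>1:
        o=o[np.argsort(o[:,0])]; d=o[-1]-o[0]; print('row yaw',np.round(np.degrees(np.arctan2(d[1],d[0])),2))
def stand(s):
    W=cloud(s); m=mask(s,'yellow')&(abs(W[...,2]-.0605)<.004)
    r=cv2.minAreaRect((W[m][:,:2]*1000).astype(np.float32)); print('stand top',m.sum(),np.round(r[0],1),np.round(r[1],1),round(r[2],2))
E
python3 - <<'E'
from fit import *
plan(0.49,-0.2,0.33,-7.1); s=snap('wrist','w14'); caps(s); stand(s)
E
```

```text
pos [ 0.4606 -0.2897  0.2856] yaw [-6.81  0.05  0.09] F [ 1.   0.9 -0.4] g 1.004 t 22.8 J [-0.71 -0.    1.67  0.    1.48  0.98]
-> rot(tool) [-0.08  0.06  0.29] shift in CURRENT tool axes (mm) [ 18.5 -92.6 -44.3] in TARGET axes [ 18.1 -92.7 -44.4]
cap [384.  32.] [ 585.4 -358.3] 15.5 top z 0.1205
stand top 3362 [ 513.9 -352.7] [ 70.  208.5] 83.26
```

View pics/w14.png

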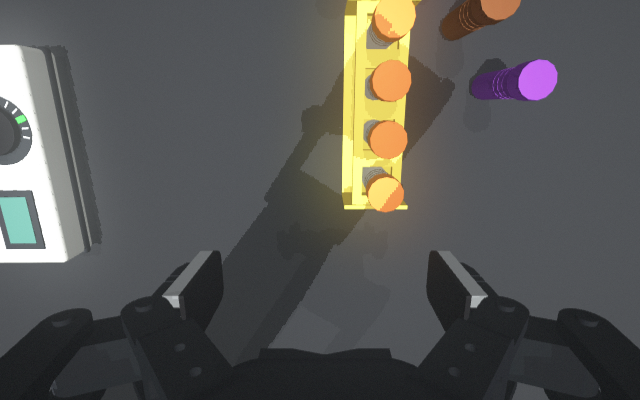

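```bash
sed -i "s/(h>=6)&(h<=16)&(S>170)/(h>=6)\&(h<=19)\&(S>140)/" h.py
python3 - <<'E'
from fit import *
s=load('w14'); hsv=cv2.cvtColor(s['image'],cv2.COLOR_RGB2HSV)
print(hsv[80,391],hsv[138,388],hsv[195,392],hsv[185,378],hsv[20,360])
caps(s); s=load('w1'); caps(s); stand(s)
E
```

```text
[ 14 159 247] [ 14 163 247] [ 13 167 244] [ 24 130 255] [ 30  94 255]
cap [500.   8.] [ 590.8 -449. ] 15.8 top z 0.1176
cap [384.  28.] [ 586.8 -359.3] 15.9 top z 0.1216
cap [391.  80.] [ 540.3 -356.5] 16.9 top z 0.1217
cap [388. 139.] [ 490.8 -350.3] 16.9 top z 0.1217
cap [388. 194.] [ 441.2 -344.1] 17.1 top z 0.1217
row yaw -35.06
cap [491.  62.] [ 590.3 -362.3] 17.1 top z 0.1216
cap [479. 110.] [ 540.5 -356.4] 16.7 top z 0.1217
cap [469. 156.] [ 490.3 -350.4] 16.9 top z 0.1217
cap [459. 198.] [ 441.  -344.2] 16.6 top z 0.1218
row yaw -6.91
stand top 3316 [ 515.7 -353. ] [ 68.9 212.6] 82.78
```

Run:
```python
from fit import *
plan(0.4411,-0.3441,0.09,-7.0)
```

```text
pos [ 0.4607 -0.2892  0.2859] yaw [-6.75  0.03  0.07] F [ 0.2 -0.3 -0.4] g 1.004 t 22.9 J [-0.71 -0.    1.67  0.    1.48  0.98]
-> rot(tool) [-0.07  0.04  0.25] shift in CURRENT tool axes (mm) [-12.9  57.1 195.8] in TARGET axes [-12.8  56.9 195.9]
```

>>> apply_moves(
  commands=[
    [0,0,0.2,-0.006,0.028,0,0.5],
    [0,0,0,-0.007,0.029,0,0.5],
    [0,0,0,0,0,0.03,0.5],
    [0,0,0,0,0,0.045,0.5],
    [0,0,0,0,0,0.045,0.5],
    [0,0,0,0,0,0.025,0.5],
    [0,0,0,0,0,0,0.5],
    [0,0,0,0,0,0,0.5],
  ],
)

```text
time: 23.65
eef_pos: [0.4415, -0.3444, 0.1421]
tool_rot: [0.998, -0.06, 0.0, -0.0]
force: [0.2, 0.2, 1.1]
grip_width: 0.748
```

Run:
```python
from fit import *
plan(0.4411,-0.3441,0.09,-7.0); s=snap('wrist','w15'); caps(s); stand(s)
```

```text
pos [ 0.4415 -0.3444  0.1421] yaw [-6.9  -0.01  0.  ] F [0.2 0.2 1.1] g 0.748 t 23.6 J [-0.8   0.15  1.78  0.    1.21  0.89]
-> rot(tool) [-0.   -0.01  0.1 ] shift in CURRENT tool axes (mm) [-0.4 -0.3 52.1] in TARGET axes [-0.4 -0.3 52.1]
cap [340.  45.] [ 537.1 -358.3] 16.4 top z 0.1217
cap [325. 142.] [ 490.9 -350.6] 16.8 top z 0.1218
cap [326. 233.] [ 441.3 -344.2] 17.2 top z 0.1217
row yaw -8.38
stand top 5473 [ 488.2 -350.1] [ 69.9 157.5] 83.03
```

View pics/w15.png

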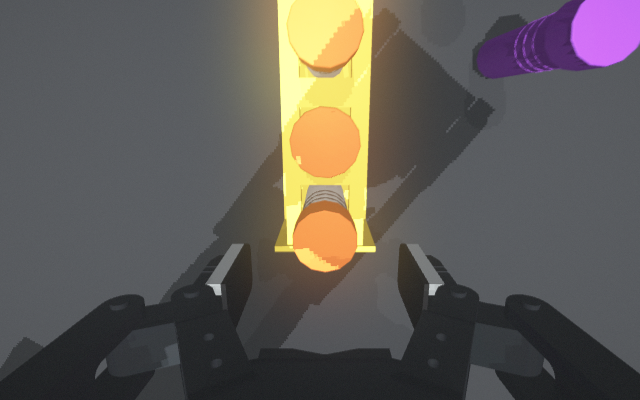

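Aligned: the cap is at pixel (326,233), centred between the fingers. Down, grip, and straight up.

>>> apply_moves(
  commands=[
    [0,0,0,0,0,0.02,0.5],
    [0,0,0,0,0,0.02,0.5],
    [0,0,0,0,0,0.012,0.5],
    [0,0,0,0,0,0,0.5],
    [0,0,0,0,0,0,-1],
    [0,0,0,0,0,0,-1],
    [0,0,0,0,0,0,-1],
    [0,0,0,0,0,0,-1],
    [0,0,0,0,0,0,-1],
  ],
  newtons=40,
)

```text
time: 24.6
eef_pos: [0.4417, -0.346, 0.091]
tool_rot: [0.998, -0.061, 0.001, 0.001]
force: [-0.6, 2.3, 6.2]
grip_width: 0.385
```

>>> apply_moves(
  commands=[
    [0,0,0,0,0,-0.008,-1],
    [0,0,0,0,0,-0.015,-1],
    [0,0,0,0,0,-0.02,-1],
    [0,0,0,0,0,-0.02,-1],
    [0,0,0,0,0,-0.03,-1],
    [0,0,0,0,0,-0.03,-1],
    [0,0,0,0,0,-0.03,-1],
    [0,0,0,0,0,-0.03,-1],
    [0,0,0,0,0,0,-1],
  ],
)

```text
time: 25.5
eef_pos: [0.4425, -0.3472, 0.2791]
tool_rot: [0.998, -0.061, 0.004, 0.003]
force: [-0.3, -0.2, -0.2]
grip_width: 0.384
```

Run:
```python
from fit import *
plan(0.4411,-0.3441,0.27,83.56); s=snap('wrist','w16'); snap('side','s16'); caps(s); stand(s)
```

```text
pos [ 0.4425 -0.3472  0.2791] yaw [-6.99 -0.4  -0.43] F [-0.3 -0.2 -0.2] g 0.384 t 25.5 J [-0.81  0.03  1.64 -0.    1.46  0.89]
-> rot(tool) [ 6.500e-01 -5.000e-02 -9.055e+01] shift in CURRENT tool axes (mm) [-1.8 -2.9  9.1] in TARGET axes [ 2.9 -1.7  9.1]
cap [320.  23.] [ 581.6 -361.9] 14.6 top z 0.1158
cap [325. 286.] [ 441.7 -347.1] 17.4 top z 0.3097
row yaw -6.0
stand top 216 [ 505.4 -344.5] [ 69.1 188. ] 87.75
```

View pics/w16.png

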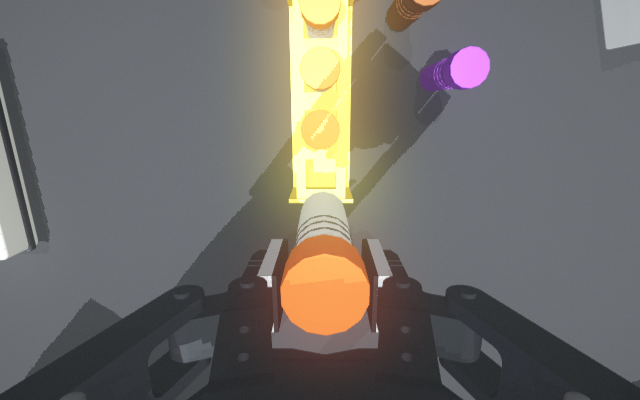

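View pics/s16.png

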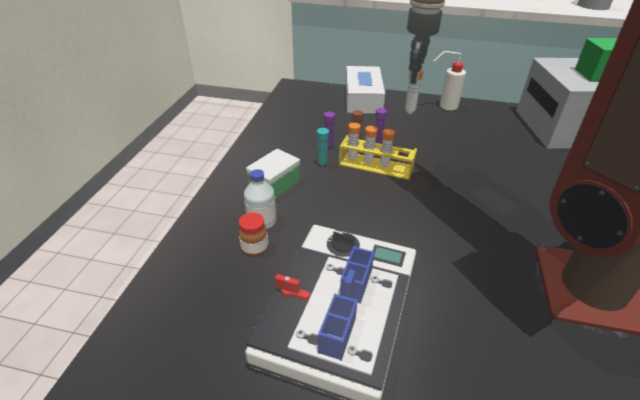

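>>> apply_moves(
  commands=[
    [0,0,-6,0,0,0,-1],
    [0,0,-8.5,0,0,0,-1],
    [0,0,-8.5,0,0,0,-1],
    [0,0,-8.5,0,0,0,-1],
    [0,0,-8.5,0,0,0,-1],
    [0,0,-8.5,0,0,0,-1],
    [0,0,-8.5,0,0,0,-1],
    [0,0,-8.5,0,0,0,-1],
    [0,0,-8.5,0,0,0,-1],
    [0,0,-8.5,0,0,0,-1],
  ],
)

```text
time: 26.6
eef_pos: [0.44, -0.3445, 0.2703]
tool_rot: [0.789, 0.615, -0.0, -0.002]
force: [-0.6, 0.0, -1.6]
grip_width: 0.389
```

>>> apply_moves(
  commands=[
    [0,0,-8,0,0,0,-1],
    [0,0,0,0.02,0,0,-1],
    [0,0,0,0.04,0,0,-1],
    [0,0,0,0.045,0,0,-1],
    [0,0,0,0.045,0,0,-1],
    [0,0,0,0.045,0,0,-1],
    [0,0,0,0.045,0,0,-1],
    [0,0,0,0.045,0,0,-1],
    [0,0,0,0.045,0,0,-1],
    [0,0,0,0.045,0,0,-1],
  ],
)

```text
time: 27.6
eef_pos: [0.4818, 0.03, 0.2713]
tool_rot: [0.747, 0.665, -0.0, -0.001]
force: [0.5, -0.1, 0.1]
grip_width: 0.387
```

>>> apply_moves(
  commands=[
    [0,0,0,0.045,0,0,-1],
    [0,0,0,0.045,0,0,-1],
    [0,0,0,0.045,-0.005,0,-1],
    [0,0,0,0.045,0,0,-1],
    [0,0,0,0.045,0,0,-1],
    [0,0,0,0.04,0,0,-1],
    [0,0,0,0.018,0,0,-1],
    [0,0,0,0,0,0,-1],
    [0,0,0,0,0,0,-1],
  ],
)

```text
time: 28.5
eef_pos: [0.5093, 0.3086, 0.2714]
tool_rot: [0.746, 0.666, -0.001, -0.0]
force: [0.4, -0.0, -1.1]
grip_width: 0.387
```

Run:
```python
from fit import *
plan(0.5116,0.3076,0.25,83.56); s=snap('wrist','w17'); snap('side','s17'); snap('scene','c17'); caps(s)
a=cv2.imread('pics/s17.png'); cv2.imwrite('pics/s17c.png',cv2.resize(a[150:400,230:430],None,fx=2.4,fy=2.4))
```

```text
pos [0.5093 0.3086 0.2714] yaw [ 8.349e+01  1.000e-01 -8.000e-02] F [ 0.4 -0.  -1.1] g 0.387 t 28.5 J [ 0.41  0.13  1.56 -0.    1.46  0.53]
-> rot(tool) [-0.09  0.09 -0.07] shift in CURRENT tool axes (mm) [-0.7  2.5 21.4] in TARGET axes [-0.7  2.4 21.4]
cap [325. 294.] [509.7 307.4] 17.0 top z 0.302
```

View pics/w17.png

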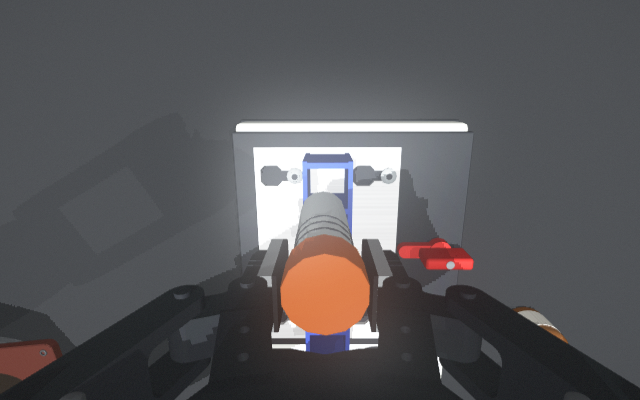

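View pics/s17c.png

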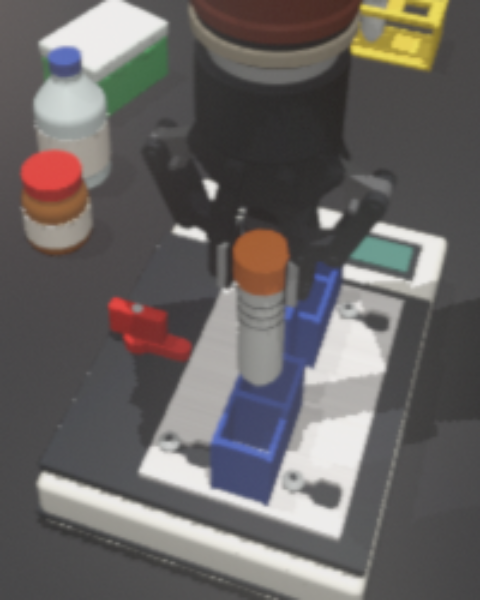

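>>> apply_moves(
  commands=[
    [0,0,0,0,0.002,0.01,-1],
    [0,0,0,0,0,0.02,-1],
    [0,0,0,0,0,0.015,-1],
    [0,0,0,0,0,0.01,-1],
    [0,0,0,0,0,0.01,-1],
    [0,0,0,0,0,0,-1],
  ],
)

```text
time: 29.25
eef_pos: [0.5113, 0.3083, 0.2054]
tool_rot: [0.746, 0.666, -0.001, -0.0]
force: [-0.3, -0.3, -0.4]
grip_width: 0.384
```

Run:
```python
from fit import *
plan(0.5116,0.3076,0.17,83.56); snap('side','s18'); caps(snap('wrist','w18'))
a=cv2.imread('pics/s18.png'); cv2.imwrite('pics/s18c.png',cv2.resize(a[150:400,230:430],None,fx=2.4,fy=2.4))
```

```text
pos [0.5113 0.3083 0.2054] yaw [ 8.35e+01  1.60e-01 -7.00e-02] F [-0.3 -0.3 -0.4] g 0.384 t 29.2 J [0.41 0.18 1.63 0.   1.34 0.52]
-> rot(tool) [-0.15  0.08 -0.06] shift in CURRENT tool axes (mm) [-0.6  0.5 35.4] in TARGET axes [-0.7  0.4 35.4]
cap [325. 294.] [512.2 307.2] 17.0 top z 0.2372
```

View pics/s18c.png

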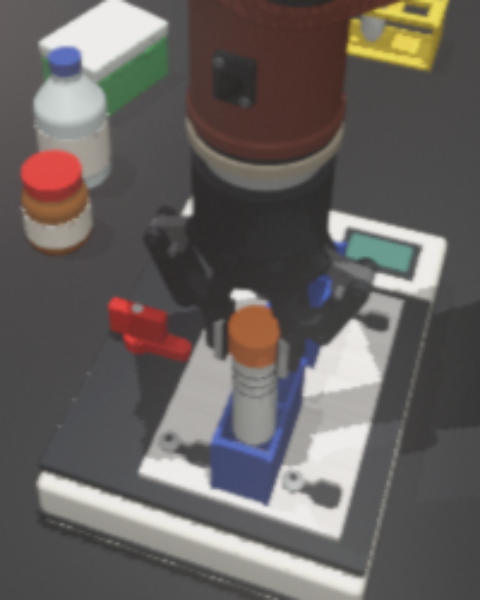

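>>> apply_moves(
  commands=[
    [0,0,0,0,0,0.012,-1],
    [0,0,0,0,0,0.012,-1],
    [0,0,0,0,0,0.01,-1],
    [0,0,0,0,0,0.004,-1],
    [0,0,0,0,0,0,-1],
  ],
)

```text
time: 29.85
eef_pos: [0.5117, 0.3087, 0.1683]
tool_rot: [0.746, 0.666, -0.001, -0.0]
force: [0.1, 0.5, -0.6]
grip_width: 0.384
```

>>> apply_moves(
  commands=[
    [0,0,0,0,0,0.0015,-1],
    [0,0,0,0,0,0,-1],
  ],
)

```text
time: 30.05
eef_pos: [0.5123, 0.3089, 0.168]
tool_rot: [0.746, 0.666, 0.0, 0.0]
force: [-0.5, 0.7, -0.4]
grip_width: 0.385
```

Run:
```python
from fit import *
plan(0.5116,0.3076,0.167,83.56); caps(snap('wrist','w19'))
```

```text
pos [0.5123 0.3089 0.168 ] yaw [ 8.351e+01 -2.000e-02  1.000e-02] F [-0.5  0.7 -0.4] g 0.385 t 30.1 J [0.41 0.21 1.66 0.   1.27 0.52]
-> rot(tool) [ 0.02 -0.01 -0.05] shift in CURRENT tool axes (mm) [-1.4 -0.5  1. ] in TARGET axes [-1.4 -0.5  1. ]
cap [325. 294.] [512.7 307.5] 17.0 top z 0.1986
```

>>> apply_moves(
  commands=[
    [0,0,0,0,0,0.0012,-1],
    [0,0,0,0,0,0,0.3],
    [0,0,0,0,0,0,0.5],
    [0,0,0,0,0,0,0.5],
    [0,0,0,0,0,0,0.5],
    [0,0,0,0,0,-0.02,0.5],
    [0,0,0,0,0,-0.04,0.5],
    [0,0,0,0,0,-0.045,0.5],
    [0,0,0,-0.02,0,-0.02,0.5],
    [0,0,0,-0.045,0,0,0.5],
  ],
)

```text
time: 31.1
eef_pos: [0.5067, 0.2463, 0.2967]
tool_rot: [0.745, 0.667, 0.004, 0.001]
force: [0.9, -1.2, -1.1]
grip_width: 0.75
```

>>> apply_moves(
  commands=[
    [0,0,0,-0.045,0,0,0.5],
    [0,0,0,-0.045,0,0,0.5],
    [0,0,0,-0.045,0,0,0.5],
    [0,0,0,-0.045,0,0,0.5],
    [0,0,0,-0.045,0,0,0.5],
    [0,0,0,-0.045,0,0,0.5],
    [0,0,0,-0.045,0,0,0.5],
    [0,0,0,-0.045,0,0,0.5],
    [0,0,0,-0.045,0,0,0.5],
    [0,0,0,-0.045,0,0,0.5],
  ],
)

```text
time: 32.1
eef_pos: [0.4534, -0.2047, 0.292]
tool_rot: [0.746, 0.666, 0.0, 0.0]
force: [0.9, -0.2, -0.7]
grip_width: 0.749
```

>>> apply_moves(
  commands=[
    [0,0,8.5,-0.045,0,0,0.5],
    [0,0,8.5,-0.04,0,0,0.5],
    [0,0,8.5,-0.02,0,0,0.5],
    [0,0,8.5,0,0,0,0.5],
    [0,0,8.5,0,0,0,0.5],
    [0,0,8.5,0,0,0,0.5],
    [0,0,8.5,0,0,0,0.5],
    [0,0,8.5,0,0,0,0.5],
    [0,0,8.5,0,0,0,0.5],
    [0,0,8.5,0,0,0,0.5],
  ],
)

```text
time: 33.1
eef_pos: [0.4305, -0.3046, 0.2917]
tool_rot: [1.0, -0.016, 0.0, 0.0]
force: [0.3, -1.0, 0.5]
grip_width: 0.745
```

>>> apply_moves(
  commands=[
    [0,0,5.5,0,0,0,0.5],
    [0,0,0,0,0,0,0.5],
    [0,0,0,0,0,0,0.5],
  ],
)

```text
time: 33.4
eef_pos: [0.4305, -0.3045, 0.2916]
tool_rot: [0.998, -0.06, 0.0, 0.0]
force: [-0.4, 0.4, 0.4]
grip_width: 0.749
```

Run:
```python
from fit import *
s=snap('wrist','w20'); snap('side','s20'); caps(s); stand(s); plan(0.4905,-0.3504,0.14,-7)
a=cv2.imread('pics/s20.png'); cv2.imwrite('pics/s20c.png',cv2.resize(a[80:400,230:450],None,fx=1.8,fy=1.8))
```

```text
cap [368.   4.] [ 576.3 -360.8] 9.5 top z 0.1173
cap [374.  50.] [ 539.9 -356.3] 16.8 top z 0.1217
cap [367. 107.] [ 490.8 -350.4] 16.7 top z 0.1217
row yaw -6.94
stand top 2316 [ 499.9 -347.1] [ 68.6 181.6] 86.11
pos [ 0.4305 -0.3045  0.2916] yaw [-6.88 -0.   -0.  ] F [ 0.3 -0.4 -0.3] g 0.753 t 33.5 J [-0.77 -0.05  1.7   0.    1.49  0.93]
-> rot(tool) [ 0.   -0.    0.12] shift in CURRENT tool axes (mm) [ 65.   38.3 151.6] in TARGET axes [ 65.1  38.2 151.6]
```

View pics/s20c.png

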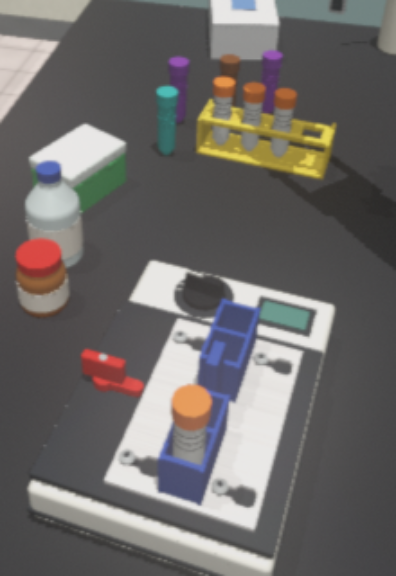

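>>> apply_moves(
  commands=[
    [0,0,0.1,0.033,0.019,0,0.5],
    [0,0,0,0.032,0.019,0,0.5],
    [0,0,0,0,0,0.03,0.5],
    [0,0,0,0,0,0.045,0.5],
    [0,0,0,0,0,0.045,0.5],
    [0,0,0,0,0,0.032,0.5],
    [0,0,0,0,0,0,0.5],
    [0,0,0,0,0,0,0.5],
  ],
)

```text
time: 34.3
eef_pos: [0.4904, -0.3502, 0.1399]
tool_rot: [0.998, -0.061, -0.0, -0.0]
force: [0.3, -0.0, 1.2]
grip_width: 0.747
```

Run:
```python
from fit import *
s=snap('wrist','w21'); caps(s); plan(0.4907,-0.3504,0.09,-7)
```

```text
cap [523.  12.] [ 589.1 -449.9] 15.5 top z 0.1177
cap [341.  41.] [ 587.  -364.4] 16.4 top z 0.1217
cap [325. 141.] [ 540.5 -356.6] 16.8 top z 0.1218
cap [326. 234.] [ 491.3 -350.8] 16.9 top z 0.1218
row yaw -45.38
pos [ 0.4913 -0.3511  0.1417] yaw [-7.06 -0.11 -0.11] F [0.1 0.7 0.5] g 0.75 t 34.4 J [-0.75  0.25  1.67  0.    1.22  0.94]
-> rot(tool) [ 0.09 -0.12 -0.06] shift in CURRENT tool axes (mm) [-0.8 -0.7 51.7] in TARGET axes [-0.7 -0.6 51.7]
```

>>> apply_moves(
  commands=[
    [0,0,0,0,0,0.02,0.5],
    [0,0,0,0,0,0.02,0.5],
    [0,0,0,0,0,0.01,0.5],
    [0,0,0,0,0,0,0.5],
    [0,0,0,0,0,0,-1],
    [0,0,0,0,0,0,-1],
    [0,0,0,0,0,0,-1],
    [0,0,0,0,0,0,-1],
    [0,0,0,0,0,0,-1],
  ],
)

```text
time: 35.25
eef_pos: [0.4915, -0.3511, 0.0915]
tool_rot: [0.998, -0.062, 0.001, 0.001]
force: [1.9, 0.7, 5.7]
grip_width: 0.386
```

>>> apply_moves(
  commands=[
    [0,0,0,0,0,-0.008,-1],
    [0,0,0,0,0,-0.015,-1],
    [0,0,0,0,0,-0.02,-1],
    [0,0,0,0,0,-0.02,-1],
    [0,0,0,0,0,-0.03,-1],
    [0,0,0,0,0,-0.03,-1],
    [0,0,0,0,0,-0.03,-1],
    [0,0,0,0,0,-0.03,-1],
    [0,0,0,0,0,0,-1],
  ],
)

```text
time: 36.15
eef_pos: [0.4922, -0.352, 0.2797]
tool_rot: [0.998, -0.062, 0.004, 0.003]
force: [0.7, -1.0, 0.7]
grip_width: 0.387
```

Run:
```python
from fit import *
s=snap('wrist','w22'); caps(s); stand(s); snap('side','s22'); plan(0.5071,0.2678,0.27,83.56)
a=cv2.imread('pics/s22.png'); cv2.imwrite('pics/s22c.png',cv2.resize(a[0:250,280:480],None,fx=2.2,fy=2.2))
```

```text
cap [325. 285.] [ 491.7 -352. ] 17.2 top z 0.3098
stand top 271 [ 514.1 -352.8] [ 69.1 207.5] 82.96
pos [ 0.4907 -0.3505  0.2742] yaw [-7.09 -0.1  -0.1 ] F [ 0.8 -0.8 -0.9] g 0.386 t 36.2 J [-0.75  0.14  1.54 -0.    1.46  0.94]
-> rot(tool) [ 1.600e-01 -2.000e-02 -9.065e+01] shift in CURRENT tool axes (mm) [ -60.  -615.6    3.1] in TARGET axes [616.2 -53.    4.2]
```

View pics/s22c.png

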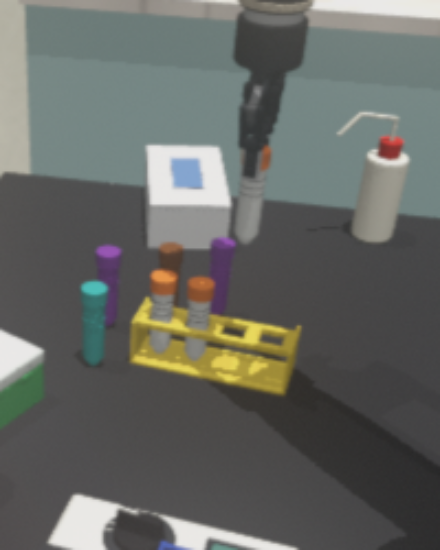

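>>> apply_moves(
  commands=[
    [0,0,-6,0,0,0,-1],
    [0,0,-8.5,0,0,0,-1],
    [0,0,-8.5,0,0,0,-1],
    [0,0,-8.5,0,0,0,-1],
    [0,0,-8.5,0,0,0,-1],
    [0,0,-8.5,0,0,0,-1],
    [0,0,-8.5,0,0,0,-1],
    [0,0,-8.5,0,0,0,-1],
    [0,0,-8.5,0,0,0,-1],
    [0,0,-8.5,0,0,0,-1],
  ],
)

```text
time: 37.25
eef_pos: [0.4895, -0.3495, 0.2705]
tool_rot: [0.789, 0.614, -0.0, -0.002]
force: [0.2, 0.7, -0.7]
grip_width: 0.384
```

>>> apply_moves(
  commands=[
    [0,0,-8.1,0,0,0,-1],
    [0,0,0,0.02,-0.003,0,-1],
    [0,0,0,0.04,-0.004,0,-1],
    [0,0,0,0.045,-0.004,0,-1],
    [0,0,0,0.045,-0.004,0,-1],
    [0,0,0,0.045,-0.004,0,-1],
    [0,0,0,0.045,-0.004,0,-1],
    [0,0,0,0.045,-0.004,0,-1],
    [0,0,0,0.045,-0.004,0,-1],
    [0,0,0,0.045,-0.004,0,-1],
  ],
)

```text
time: 38.25
eef_pos: [0.4967, 0.0282, 0.271]
tool_rot: [0.746, 0.666, -0.001, -0.001]
force: [0.5, -0.1, 0.0]
grip_width: 0.386
```

>>> apply_moves(
  commands=[
    [0,0,0,0.045,-0.004,0,-1],
    [0,0,0,0.045,-0.004,0,-1],
    [0,0,0,0.045,-0.004,0,-1],
    [0,0,0,0.045,-0.004,0,-1],
    [0,0,0,0.041,-0.002,0,-1],
    [0,0,0,0.02,0,0,-1],
    [0,0,0,0,0,0,-1],
    [0,0,0,0,0,0,-1],
  ],
)

```text
time: 39.05
eef_pos: [0.5064, 0.2675, 0.2709]
tool_rot: [0.746, 0.666, -0.002, -0.0]
force: [0.2, -1.1, 0.6]
grip_width: 0.384
```

Run:
```python
from fit import *
s=snap('wrist','w23'); caps(s); plan(0.5071,0.2678,0.2054,83.56)
```

```text
cap [325. 293.] [506.5 266.4] 17.0 top z 0.301
cap [546. 310.] [748.8  68.2] 22.0 top z 0.0602
row yaw -39.29
pos [0.5067 0.267  0.2713] yaw [ 8.351e+01  1.300e-01 -8.000e-02] F [ 0.3 -0.8 -0.2] g 0.387 t 39.1 J [ 0.35  0.07  1.61 -0.    1.46  0.46]
-> rot(tool) [-0.12  0.09 -0.05] shift in CURRENT tool axes (mm) [ 1.   0.4 65.9] in TARGET axes [ 0.9  0.3 65.9]
```

View pics/w23.png

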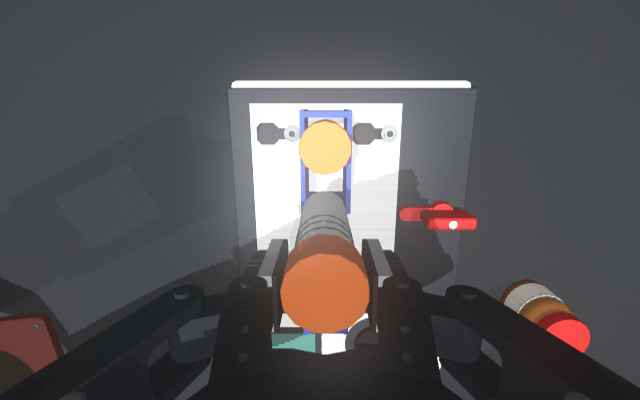

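>>> apply_moves(
  commands=[
    [0,0,0,0.0012,0.0003,0.01,-1],
    [0,0,0,0,0,0.02,-1],
    [0,0,0,0,0,0.015,-1],
    [0,0,0,0,0,0.01,-1],
    [0,0,0,0,0,0.01,-1],
    [0,0,0,0,0,0.01,-1],
    [0,0,0,0,0,0,-1],
  ],
)

```text
time: 39.8
eef_pos: [0.5069, 0.2686, 0.1958]
tool_rot: [0.746, 0.666, -0.001, -0.001]
force: [-0.3, -0.1, -0.3]
grip_width: 0.389
```

>>> apply_moves(
  commands=[
    [0,0,0,0,0,0.01,-1],
    [0,0,0,0,0,0.01,-1],
    [0,0,0,0,0,0.006,-1],
    [0,0,0,0,0,0.003,-1],
    [0,0,0,0,0,0,-1],
  ],
)

```text
time: 40.3
eef_pos: [0.5077, 0.269, 0.1683]
tool_rot: [0.746, 0.666, -0.0, -0.0]
force: [-0.4, 0.1, 1.6]
grip_width: 0.38
```

Run:
```python
from fit import *
s=snap('wrist','w24'); caps(s); plan(0.5071,0.2678,0.1665,83.56)
```

```text
cap [321. 187.] [511.1 307.6] 16.8 top z 0.1978
cap [323. 284.] [507.9 268.5] 16.0 top z 0.1984
row yaw 85.31
pos [0.5078 0.269  0.1686] yaw [ 8.351e+01 -1.000e-02  0.000e+00] F [0.4 0.3 0.3] g 0.383 t 40.4 J [0.35 0.15 1.72 0.   1.26 0.46]
-> rot(tool) [ 0.01 -0.   -0.05] shift in CURRENT tool axes (mm) [-1.3 -0.6  2.1] in TARGET axes [-1.3 -0.6  2.1]
```

>>> apply_moves(
  commands=[
    [0,0,0,0,0,0.0008,-1],
    [0,0,0,0,0,0,0.3],
    [0,0,0,0,0,0,0.5],
    [0,0,0,0,0,0,0.5],
    [0,0,0,0,0,0,0.5],
    [0,0,0,0,0,-0.02,0.5],
    [0,0,0,0,0,-0.04,0.5],
    [0,0,0,0,0,-0.045,0.5],
    [0,0,0,-0.02,0,-0.02,0.5],
    [0,0,0,-0.045,0.004,0,0.5],
  ],
)

```text
time: 41.35
eef_pos: [0.5062, 0.206, 0.2979]
tool_rot: [0.745, 0.667, 0.004, 0.002]
force: [1.0, -0.3, 0.3]
grip_width: 0.746
```

>>> apply_moves(
  commands=[
    [0,0,0,-0.045,0.005,0,0.5],
    [0,0,0,-0.045,0.005,0,0.5],
    [0,0,0,-0.045,0.005,0,0.5],
    [0,0,0,-0.045,0.005,0,0.5],
    [0,0,0,-0.045,0.005,0,0.5],
    [0,0,0,-0.045,0.005,0,0.5],
    [0,0,0,-0.045,0.005,0,0.5],
    [0,0,0,-0.045,0.005,0,0.5],
    [0,0,0,-0.045,0.005,0,0.5],
    [0,0,0,-0.045,0.005,0,0.5],
  ],
)

```text
time: 42.35
eef_pos: [0.5029, -0.2508, 0.293]
tool_rot: [0.746, 0.666, 0.0, 0.0]
force: [1.0, -0.1, 0.6]
grip_width: 0.751
```

>>> apply_moves(
  commands=[
    [0,0,8.5,-0.04,0,0,0.5],
    [0,0,8.5,-0.02,0,0,0.5],
    [0,0,8.5,0,0,0,0.5],
    [0,0,8.5,0,0,0,0.5],
    [0,0,8.5,0,0,0,0.5],
    [0,0,8.5,0,0,0,0.5],
    [0,0,8.5,0,0,0,0.5],
    [0,0,8.5,0,0,0,0.5],
    [0,0,8.5,0,0,0,0.5],
    [0,0,8.5,0,0,0,0.5],
  ],
)

```text
time: 43.35
eef_pos: [0.4935, -0.3079, 0.2928]
tool_rot: [1.0, -0.016, 0.0, 0.0]
force: [0.1, 0.2, -0.3]
grip_width: 0.753
```

>>> apply_moves(
  commands=[
    [0,0,5.5,0,0,0,0.5],
    [0,0,0,0,0,0,0.5],
    [0,0,0,0,0,0,0.5],
  ],
)

```text
time: 43.65
eef_pos: [0.4935, -0.3079, 0.2928]
tool_rot: [0.998, -0.06, 0.0, 0.0]
force: [0.4, 0.4, -0.6]
grip_width: 0.754
```

Run:
```python
from fit import *
s=snap('wrist','w25'); snap('side','s25'); caps(s); stand(s); plan(0.5404,-0.3565,0.14,-7)
```

```text
cap [479.  42.] [ 593.9 -449.9] 16.4 top z 0.1177
cap [373.  63.] [ 589.9 -362.3] 16.8 top z 0.1217
cap [371. 122.] [ 540.4 -356.3] 16.8 top z 0.1217
row yaw -60.28
stand top 3479 [ 515.7 -353.1] [ 69.7 211.6] 83.26
pos [ 0.4935 -0.3079  0.2928] yaw [-6.88  0.   -0.  ] F [-0.1 -0.  -0.1] g 0.749 t 43.8 J [-0.69  0.08  1.56 -0.    1.49  1.  ]
-> rot(tool) [0.   0.   0.12] shift in CURRENT tool axes (mm) [ 52.4  42.6 152.8] in TARGET axes [ 52.5  42.5 152.8]
```

View pics/w25.png

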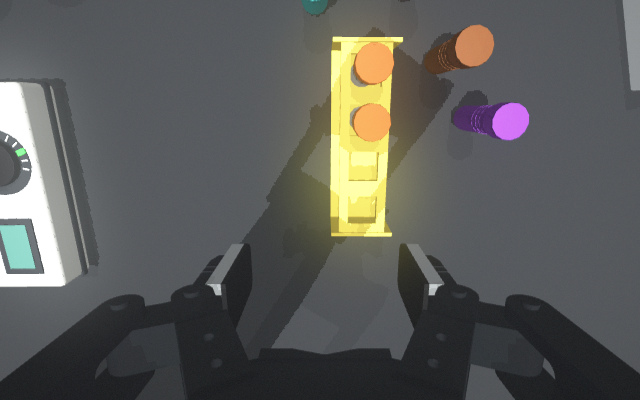

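View pics/s25.png

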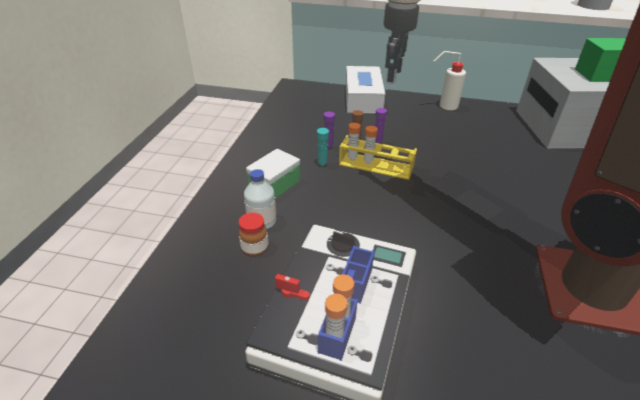

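Both tubes are upright in the tray and the stand has not moved. Third tube at (0.5404, −0.3563).

>>> apply_moves(
  commands=[
    [0,0,0.1,0.026,0.021,0,0.5],
    [0,0,0,0.026,0.021,0,0.5],
    [0,0,0,0,0,0.03,0.5],
    [0,0,0,0,0,0.045,0.5],
    [0,0,0,0,0,0.045,0.5],
    [0,0,0,0,0,0.032,0.5],
    [0,0,0,0,0,0,0.5],
    [0,0,0,0,0,0,0.5],
  ],
)

```text
time: 44.55
eef_pos: [0.54, -0.3559, 0.1411]
tool_rot: [0.998, -0.061, -0.0, -0.0]
force: [-0.1, 0.0, 0.6]
grip_width: 0.746
```

Run:
```python
from fit import *
s=snap('wrist','w26'); caps(s); plan(0.5404,-0.3564,0.09,-7)
```

```text
cap [531.  99.] [ 595.5 -454.6] 13.6 top z 0.1177
cap [326. 152.] [ 590.1 -362.9] 16.9 top z 0.1218
cap [327. 232.] [ 540.5 -356.6] 17.0 top z 0.1218
row yaw -60.68
pos [ 0.541  -0.3568  0.143 ] yaw [-7.05 -0.12 -0.11] F [ 0.1  0.1 -0.4] g 0.751 t 44.6 J [-0.7   0.34  1.55 -0.    1.25  0.99]
-> rot(tool) [ 0.09 -0.13 -0.05] shift in CURRENT tool axes (mm) [-0.8 -0.4 53. ] in TARGET axes [-0.7 -0.3 53. ]
```

>>> apply_moves(
  commands=[
    [0,0,0,0,0,0.02,0.5],
    [0,0,0,0,0,0.02,0.5],
    [0,0,0,0,0,0.011,0.5],
    [0,0,0,0,0,0,0.5],
    [0,0,0,0,0,0,-1],
    [0,0,0,0,0,0,-1],
    [0,0,0,0,0,0,-1],
    [0,0,0,0,0,0,-1],
    [0,0,0,0,0,0,-1],
  ],
)

```text
time: 45.5
eef_pos: [0.5411, -0.3568, 0.0919]
tool_rot: [0.998, -0.062, 0.001, 0.001]
force: [0.1, 1.1, 5.7]
grip_width: 0.386
```

>>> apply_moves(
  commands=[
    [0,0,0,0,0,-0.008,-1],
    [0,0,0,0,0,-0.015,-1],
    [0,0,0,0,0,-0.02,-1],
    [0,0,0,0,0,-0.02,-1],
    [0,0,0,0,0,-0.03,-1],
    [0,0,0,0,0,-0.03,-1],
    [0,0,0,0,0,-0.03,-1],
    [0,0,0,0,0,-0.03,-1],
    [0,0,0,0,0,0,-1],
    [0,0,0,0,0,0,-1],
  ],
)

```text
time: 46.5
eef_pos: [0.5403, -0.3562, 0.2745]
tool_rot: [0.998, -0.062, 0.001, 0.001]
force: [-0.1, 0.5, -0.7]
grip_width: 0.384
```

Run:
```python
from fit import *
s=snap('wrist','w27'); caps(s); stand(s); snap('side','s27'); plan(0.4981,0.1884,0.27,83.56)
a=cv2.imread('pics/s27.png'); cv2.imwrite('pics/s27c.png',cv2.resize(a[0:250,280:480],None,fx=2.2,fy=2.2))
```

```text
cap [325. 284.] [ 540.  -356.2] 17.2 top z 0.3043
stand top 195 [ 570.8 -359.5] [43.  96.8] 76.78
pos [ 0.5394 -0.3555  0.2716] yaw [-7.09  0.1   0.08] F [-0.4 -0.3 -1.5] g 0.385 t 46.6 J [-0.7   0.25  1.42 -0.    1.48  0.99]
-> rot(tool) [-1.400e-01  3.000e-02 -9.065e+01] shift in CURRENT tool axes (mm) [-108.1 -534.6    2.4] in TARGET axes [ 535.8 -102.     1.6]
```

View pics/s27c.png

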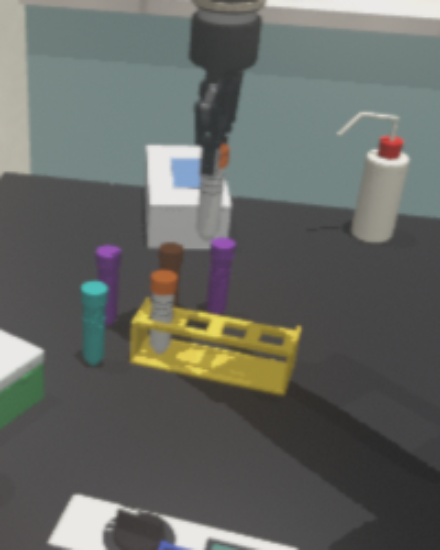

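>>> apply_moves(
  commands=[
    [0,0,-6,0,0,0,-1],
    [0,0,-8.5,0,0,0,-1],
    [0,0,-8.5,0,0,0,-1],
    [0,0,-8.5,0,0,0,-1],
    [0,0,-8.5,0,0,0,-1],
    [0,0,-8.5,0,0,0,-1],
    [0,0,-8.5,0,0,0,-1],
    [0,0,-8.5,0,0,0,-1],
    [0,0,-8.5,0,0,0,-1],
    [0,0,-8.5,0,0,0,-1],
  ],
)

```text
time: 47.6
eef_pos: [0.5392, -0.3553, 0.2705]
tool_rot: [0.789, 0.614, -0.0, -0.002]
force: [0.6, 1.0, -0.0]
grip_width: 0.383
```

>>> apply_moves(
  commands=[
    [0,0,-8.1,0,0,0,-1],
    [0,0,0,0.02,-0.004,0,-1],
    [0,0,0,0.036,-0.008,0,-1],
    [0,0,0,0.045,-0.008,0,-1],
    [0,0,0,0.045,-0.008,0,-1],
    [0,0,0,0.045,-0.008,0,-1],
    [0,0,0,0.045,-0.008,0,-1],
    [0,0,0,0.045,-0.008,0,-1],
    [0,0,0,0.045,-0.008,0,-1],
    [0,0,0,0.045,-0.008,0,-1],
  ],
)

```text
time: 48.6
eef_pos: [0.513, 0.0222, 0.271]
tool_rot: [0.746, 0.666, -0.001, -0.001]
force: [-0.1, 0.1, -0.2]
grip_width: 0.382
```

>>> apply_moves(
  commands=[
    [0,0,0,0.045,-0.008,0,-1],
    [0,0,0,0.045,-0.008,0,-1],
    [0,0,0,0.04,-0.008,0,-1],
    [0,0,0,0.025,-0.006,0,-1],
    [0,0,0,0.01,-0.004,0,-1],
    [0,0,0,0,0,0,-1],
    [0,0,0,0,0,0,-1],
  ],
)

```text
time: 49.3
eef_pos: [0.499, 0.1872, 0.272]
tool_rot: [0.746, 0.666, -0.001, -0.0]
force: [0.1, 0.1, -0.6]
grip_width: 0.381
```

Run:
```python
from fit import *
s=snap('wrist','w28'); caps(s); plan(0.4981,0.1884,0.1665,83.56)
```

```text
cap [322.  16.] [511.1 307.2] 16.7 top z 0.1978
cap [330.  60.] [510.7 274.6] 13.8 top z 0.1978
cap [325. 280.] [499.4 187.3] 15.8 top z 0.3018
row yaw 84.42
pos [0.4992 0.187  0.2723] yaw [ 8.345e+01  5.000e-02 -5.000e-02] F [ 0.7 -0.2 -1. ] g 0.381 t 49.4 J [ 0.21 -0.02  1.71 -0.    1.45  0.33]
-> rot(tool) [-0.04  0.05 -0.11] shift in CURRENT tool axes (mm) [  1.4  -1.2 105.8] in TARGET axes [  1.3  -1.3 105.8]
```

View pics/w28.png

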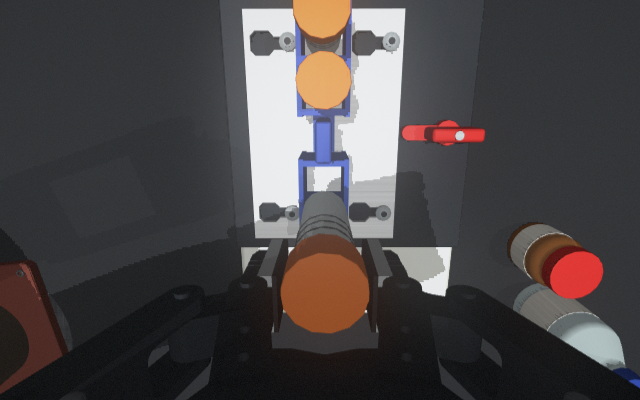

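>>> apply_moves(
  commands=[
    [0,0,0,0.001,-0.0013,0.01,-1],
    [0,0,0,0,0,0.02,-1],
    [0,0,0,0,0,0.015,-1],
    [0,0,0,0,0,0.01,-1],
    [0,0,0,0,0,0.01,-1],
    [0,0,0,0,0,0.01,-1],
    [0,0,0,0,0,0,-1],
  ],
)

```text
time: 50.05
eef_pos: [0.4972, 0.189, 0.1961]
tool_rot: [0.746, 0.666, -0.001, -0.001]
force: [-0.9, -0.9, -1.8]
grip_width: 0.378
```

>>> apply_moves(
  commands=[
    [0,0,0,0,0,0.01,-1],
    [0,0,0,0,0,0.01,-1],
    [0,0,0,0,0,0.006,-1],
    [0,0,0,0,0,0.003,-1],
    [0,0,0,0,0,0,-1],
  ],
)

```text
time: 50.55
eef_pos: [0.498, 0.1893, 0.1686]
tool_rot: [0.746, 0.666, -0.0, -0.0]
force: [0.4, -0.9, 0.4]
grip_width: 0.39
```

Run:
```python
from fit import *
s=snap('wrist','w29'); caps(s); plan(0.4981,0.1884,0.1665,83.56)
```

```text
cap [330.  56.] [507.6 267.7] 16.8 top z 0.1978
cap [324. 282.] [498.3 191.3] 15.6 top z 0.1984
row yaw 83.08
pos [0.4981 0.1893 0.1689] yaw [ 8.352e+01 -1.000e-02  0.000e+00] F [ 0.3  0.4 -0.1] g 0.388 t 50.6 J [0.22 0.05 1.83 0.   1.26 0.33]
-> rot(tool) [ 0.01 -0.   -0.04] shift in CURRENT tool axes (mm) [-0.9  0.1  2.4] in TARGET axes [-0.9  0.1  2.4]
```

>>> apply_moves(
  commands=[
    [0,0,0,0,0,0.0008,-1],
    [0,0,0,0,0,0,0.3],
    [0,0,0,0,0,0,0.5],
    [0,0,0,0,0,0,0.5],
    [0,0,0,0,0,0,0.5],
    [0,0,0,0,0,-0.02,0.5],
    [0,0,0,0,0,-0.04,0.5],
    [0,0,0,0,0,-0.045,0.5],
    [0,0,0,-0.02,0,-0.02,0.5],
    [0,0,0,-0.04,0.008,0,0.5],
  ],
)

```text
time: 51.6
eef_pos: [0.5009, 0.1303, 0.298]
tool_rot: [0.745, 0.667, 0.004, 0.002]
force: [1.0, -0.1, -0.1]
grip_width: 0.751
```

>>> apply_moves(
  commands=[
    [0,0,0,-0.045,0.01,0,0.5],
    [0,0,0,-0.045,0.01,0,0.5],
    [0,0,0,-0.045,0.01,0,0.5],
    [0,0,0,-0.045,0.01,0,0.5],
    [0,0,0,-0.045,0.01,0,0.5],
    [0,0,0,-0.045,0.01,0,0.5],
    [0,0,0,-0.045,0.01,0,0.5],
    [0,0,0,-0.045,0.01,0,0.5],
    [0,0,0,-0.045,0.01,0,0.5],
    [0,0,8.5,-0.02,0,0,0.5],
  ],
)

```text
time: 52.6
eef_pos: [0.5403, -0.3076, 0.2924]
tool_rot: [0.795, 0.607, -0.0, 0.0]
force: [0.2, 1.1, -0.6]
grip_width: 0.752
```

>>> apply_moves(
  commands=[
    [0,0,8.5,0,0,0,0.5],
    [0,0,8.5,0,0,0,0.5],
    [0,0,8.5,0,0,0,0.5],
    [0,0,8.5,0,0,0,0.5],
    [0,0,8.5,0,0,0,0.5],
    [0,0,8.5,0,0,0,0.5],
    [0,0,8.5,0,0,0,0.5],
    [0,0,8.5,0,0,0,0.5],
    [0,0,8.5,0,0,0,0.5],
    [0,0,5.5,0,0,0,0.5],
  ],
)

```text
time: 53.6
eef_pos: [0.5406, -0.3037, 0.2929]
tool_rot: [0.998, -0.064, -0.0, -0.0]
force: [-0.1, 1.0, 0.3]
grip_width: 0.75
```

>>> apply_moves(
  commands=[
    [0,0,0,0,0,0,0.5],
    [0,0,0,0,0,0,0.5],
  ],
)

```text
time: 53.8
eef_pos: [0.5406, -0.3037, 0.293]
tool_rot: [0.998, -0.06, -0.0, -0.0]
force: [0.1, 0.2, -0.1]
grip_width: 0.751
```

Run:
```python
from fit import *
s=snap('wrist','w30'); snap('side','s30'); caps(s); stand(s); plan(0.59,-0.3624,0.14,-7)
```

```text
cap [485. 103.] [ 593.7 -449.8] 16.3 top z 0.1176
cap [383. 118.] [ 589.8 -362.7] 16.8 top z 0.1218
row yaw -87.49
stand top 3943 [ 515.2 -353.5] [ 69.8 211.4] 83.01
pos [ 0.5406 -0.3037  0.293 ] yaw [-6.87  0.    0.  ] F [ 0.2 -0.  -0.3] g 0.75 t 53.9 J [-0.64  0.18  1.46  0.    1.5   1.05]
-> rot(tool) [-0.    0.    0.13] shift in CURRENT tool axes (mm) [ 56.1  52.4 153. ] in TARGET axes [ 56.2  52.3 153. ]
```

View pics/w30.png

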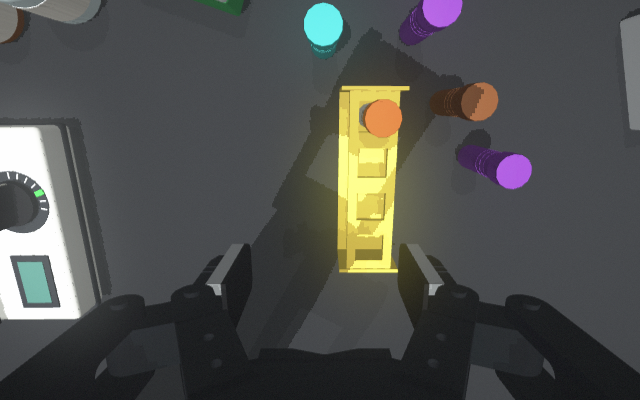

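View pics/s30.png

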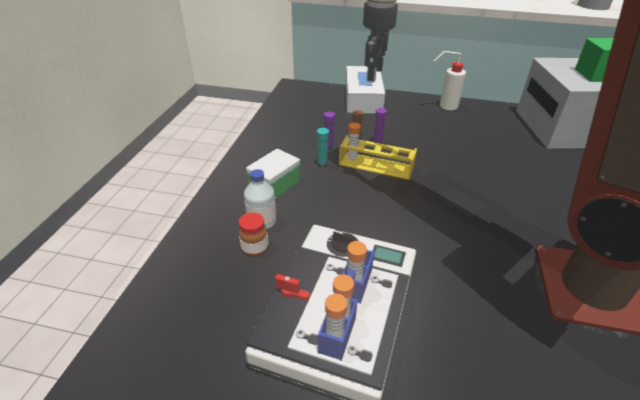

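>>> apply_moves(
  commands=[
    [0,0,0.1,0.028,0.026,0,0.4],
    [0,0,0,0.028,0.026,0,0.4],
    [0,0,0,0,0,0.03,0.4],
    [0,0,0,0,0,0.045,0.4],
    [0,0,0,0,0,0.045,0.4],
    [0,0,0,0,0,0.032,0.4],
    [0,0,0,0,0,0,0.4],
    [0,0,0,0,0,0,0.4],
  ],
)

```text
time: 54.7
eef_pos: [0.5898, -0.3621, 0.1412]
tool_rot: [0.998, -0.061, -0.0, -0.0]
force: [0.1, 0.5, 0.6]
grip_width: 0.705
```

Run:
```python
from fit import *
s=snap('wrist','w31'); caps(s); plan(0.59,-0.3626,0.09,-7)
```

```text
cap [327. 233.] [ 590.1 -362.5] 17.0 top z 0.1218
cap [515. 224.] [ 587.3 -458.1] 11.5 top z 0.1177
row yaw 88.3
pos [ 0.5909 -0.3629  0.1433] yaw [-7.05 -0.14 -0.11] F [-0.1  1.4  1.8] g 0.695 t 54.8 J [-0.66  0.45  1.41  0.    1.28  1.03]
-> rot(tool) [ 0.09 -0.15 -0.05] shift in CURRENT tool axes (mm) [-1.1 -0.3 53.3] in TARGET axes [-0.9 -0.2 53.3]
```

>>> apply_moves(
  commands=[
    [0,0,0,0,0,0.02,0.4],
    [0,0,0,0,0,0.02,0.4],
    [0,0,0,0,0,0.011,0.4],
    [0,0,0,0,0,0,0.4],
    [0,0,0,0,0,0,-1],
    [0,0,0,0,0,0,-1],
    [0,0,0,0,0,0,-1],
    [0,0,0,0,0,0,-1],
    [0,0,0,0,0,0,-1],
  ],
)

```text
time: 55.65
eef_pos: [0.591, -0.363, 0.0923]
tool_rot: [0.998, -0.062, 0.001, 0.001]
force: [-0.5, 0.1, 6.9]
grip_width: 0.383
```

>>> apply_moves(
  commands=[
    [0,0,0,0,0,-0.008,-1],
    [0,0,0,0,0,-0.015,-1],
    [0,0,0,0,0,-0.02,-1],
    [0,0,0,0,0,-0.02,-1],
    [0,0,0,0,0,-0.03,-1],
    [0,0,0,0,0,-0.03,-1],
    [0,0,0,0,0,-0.03,-1],
    [0,0,0,0,0,-0.03,-1],
    [0,0,0,0,0,0,-1],
    [0,0,0,0,0,0,-1],
  ],
)

```text
time: 56.65
eef_pos: [0.5902, -0.3624, 0.2748]
tool_rot: [0.998, -0.062, 0.001, 0.001]
force: [0.1, 0.9, -1.4]
grip_width: 0.387
```

Run:
```python
from fit import *
s=snap('wrist','w32'); caps(s); snap('side','s32'); plan(0.4936,0.1486,0.27,83.56)
a=cv2.imread('pics/s32.png'); cv2.imwrite('pics/s32c.png',cv2.resize(a[0:250,280:480],None,fx=2.2,fy=2.2))
```

```text
cap [325. 293.] [ 589.1 -362.3] 17.1 top z 0.3042
pos [ 0.5892 -0.3617  0.2716] yaw [-7.09  0.11  0.08] F [ 0.5 -0.3 -0.8] g 0.38 t 56.8 J [-0.66  0.36  1.28 -0.    1.5   1.03]
-> rot(tool) [-1.500e-01  4.000e-02 -9.065e+01] shift in CURRENT tool axes (mm) [-157.8 -494.6    2.5] in TARGET axes [ 496.3 -152.2    1.6]
```

View pics/s32c.png

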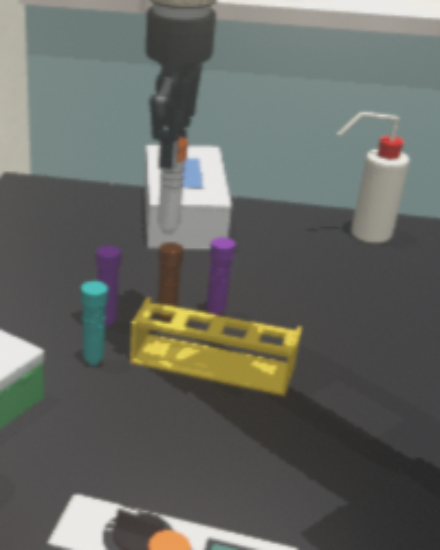

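>>> apply_moves(
  commands=[
    [0,0,-6,0,0,0,-1],
    [0,0,-8.5,0,0,0,-1],
    [0,0,-8.5,0,0,0,-1],
    [0,0,-8.5,0,0,0,-1],
    [0,0,-8.5,0,0,0,-1],
    [0,0,-8.5,0,0,0,-1],
    [0,0,-8.5,0,0,0,-1],
    [0,0,-8.5,0,0,0,-1],
    [0,0,-8.5,0,0,0,-1],
    [0,0,-8.5,0,0,0,-1],
  ],
)

```text
time: 57.75
eef_pos: [0.589, -0.3615, 0.2705]
tool_rot: [0.789, 0.614, -0.0, -0.002]
force: [0.6, 0.8, -1.2]
grip_width: 0.383
```

>>> apply_moves(
  commands=[
    [0,0,-8.1,0,0,0,-1],
    [0,0,0,0.02,-0.006,0,-1],
    [0,0,0,0.036,-0.012,0,-1],
    [0,0,0,0.045,-0.013,0,-1],
    [0,0,0,0.045,-0.013,0,-1],
    [0,0,0,0.045,-0.013,0,-1],
    [0,0,0,0.045,-0.013,0,-1],
    [0,0,0,0.045,-0.013,0,-1],
    [0,0,0,0.045,-0.013,0,-1],
    [0,0,0,0.045,-0.013,0,-1],
  ],
)

```text
time: 58.75
eef_pos: [0.5218, 0.0206, 0.2712]
tool_rot: [0.746, 0.666, -0.001, -0.001]
force: [1.3, 0.4, -0.9]
grip_width: 0.383
```

>>> apply_moves(
  commands=[
    [0,0,0,0.045,-0.013,0,-1],
    [0,0,0,0.04,-0.013,0,-1],
    [0,0,0,0.025,-0.011,0,-1],
    [0,0,0,0.015,-0.006,0,-1],
    [0,0,0,0,0,0,-1],
    [0,0,0,0,0,0,-1],
  ],
)

```text
time: 59.35
eef_pos: [0.4942, 0.1477, 0.2717]
tool_rot: [0.746, 0.666, -0.001, -0.0]
force: [0.2, -1.1, -1.6]
grip_width: 0.385
```

Run:
```python
from fit import *
s=snap('wrist','w33'); caps(s); plan(0.4936,0.1486,0.1665,83.56)
```

```text
cap [325.  13.] [507.6 267.5] 16.6 top z 0.1977
cap [327. 161.] [498.3 186.7] 16.3 top z 0.1977
cap [324. 279.] [495.1 149.7] 15.1 top z 0.3011
row yaw 83.95
pos [0.4945 0.1472 0.272 ] yaw [ 8.351e+01  1.000e-01 -4.000e-02] F [-0.  -0.4  0.6] g 0.386 t 59.4 J [ 0.14 -0.07  1.75 -0.    1.46  0.25]
-> rot(tool) [-0.09  0.05 -0.05] shift in CURRENT tool axes (mm) [  1.3  -0.9 105.5] in TARGET axes [  1.3  -1.  105.5]
```

View pics/w33.png

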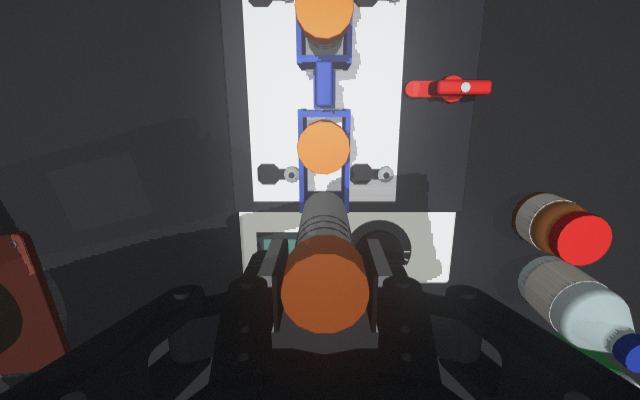

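>>> apply_moves(
  commands=[
    [0,0,0,0.0003,-0.001,0.01,-1],
    [0,0,0,0,0,0.02,-1],
    [0,0,0,0,0,0.015,-1],
    [0,0,0,0,0,0.01,-1],
    [0,0,0,0,0,0.01,-1],
    [0,0,0,0,0,0.01,-1],
    [0,0,0,0,0,0,-1],
  ],
)

```text
time: 60.1
eef_pos: [0.493, 0.1481, 0.1963]
tool_rot: [0.746, 0.666, -0.001, -0.001]
force: [-0.6, 0.4, -0.7]
grip_width: 0.381
```

>>> apply_moves(
  commands=[
    [0,0,0,0,0,0.01,-1],
    [0,0,0,0,0,0.01,-1],
    [0,0,0,0,0,0.006,-1],
    [0,0,0,0,0,0.003,-1],
    [0,0,0,0,0,0,-1],
  ],
)

```text
time: 60.6
eef_pos: [0.4939, 0.1483, 0.1688]
tool_rot: [0.746, 0.666, -0.0, -0.0]
force: [0.2, 1.0, -0.2]
grip_width: 0.382
```

Run:
```python
from fit import *
s=snap('wrist','w34'); caps(s); plan(0.4936,0.1486,0.1665,83.56)
```

```text
cap [323. 186.] [498.1 187.7] 16.8 top z 0.1978
cap [324. 285.] [494.2 147.7] 16.1 top z 0.1983
row yaw 84.54
pos [0.494  0.1483 0.1691] yaw [ 8.352e+01 -1.000e-02  0.000e+00] F [-0.  -0.4 -1.4] g 0.389 t 60.6 J [0.14 0.01 1.87 0.   1.26 0.25]
-> rot(tool) [ 0.01 -0.   -0.04] shift in CURRENT tool axes (mm) [ 0.2 -0.4  2.6] in TARGET axes [ 0.2 -0.4  2.6]
```

>>> apply_moves(
  commands=[
    [0,0,0,0,0,0.0008,-1],
    [0,0,0,0,0,0,0.3],
    [0,0,0,0,0,0,0.3],
    [0,0,0,0,0,0,0.3],
    [0,0,0,0,0,0,0.3],
    [0,0,0,0,0,-0.02,0.3],
    [0,0,0,0,0,-0.04,0.3],
    [0,0,0,0,0,-0.045,0.3],
    [0,0,0,-0.02,0,-0.04,0.3],
    [0,0,0,-0.04,0.04,0,0.3],
  ],
)

```text
time: 61.65
eef_pos: [0.5243, 0.0912, 0.3218]
tool_rot: [0.744, 0.668, 0.005, 0.004]
force: [2.6, 0.7, 0.8]
grip_width: 0.649
```

>>> apply_moves(
  commands=[
    [0,0,-8.5,-0.02,0.04,0,0.3],
    [0,0,-8.5,0,0,0,0.3],
    [0,0,-8.5,0,0,0,0],
    [0,0,-8.5,0,0,0,0],
    [0,0,-8.5,0,0,0,0],
    [0,0,-8.5,0,0,0,0],
    [0,0,-8.5,0,0,0,0],
    [0,0,-8.5,0,0,0,0],
    [0,0,-8.5,0,0,0,0],
    [0,0,-8.5,0,0,0,0],
  ],
)

```text
time: 62.65
eef_pos: [0.5602, 0.0649, 0.3132]
tool_rot: [0.097, 0.995, -0.0, -0.0]
force: [-0.3, -0.4, 0.6]
grip_width: 0.504
```

>>> apply_moves(
  commands=[
    [0,0,0,0,0,0,0],
    [0,0,0,0,0,0,0],
  ],
)

```text
time: 62.85
eef_pos: [0.5602, 0.0649, 0.3132]
tool_rot: [0.102, 0.995, 0.0, -0.0]
force: [-0.4, -0.4, -0.7]
grip_width: 0.495
```

Run:
```python
from fit import *
s=snap('wrist','w35'); snap('side','s35'); caps(s); plan(0.5431,0.0509,0.14,173)
a=s['image'][...,::-1]
for n in ['w35','w13','w2']:
    s=load(n); W=cloud(s)
    m=(W[...,2]>.0865)&(W[...,2]<.096)&(np.hypot(W[...,0]-.5431,W[...,1]-.0509)<.032)
    p=(W[m][:,:2]*1000).astype(np.float32)
    if len(p): print(n,len(p),cv2.minAreaRect(p))
```

```text
cap [633.  63.] [511.5 301.8] 15.3 top z 0.1978
cap [590.  66.] [507.7 267.7] 17.3 top z 0.1978
cap [476.  76.] [498.  187.8] 16.9 top z 0.1978
cap [417.  82.] [493.6 146.2] 16.7 top z 0.1977
row yaw 83.41
pos [0.5602 0.0649 0.3132] yaw [168.34   0.     0.  ] F [-0.2 -0.1  0.1] g 0.503 t 63.0 J [-0.02  0.03  1.58  0.    1.53 -1.39]
-> rot(tool) [ 0.   -0.   -4.66] shift in CURRENT tool axes (mm) [ 13.9 -17.2 173.2] in TARGET axes [ 15.3 -16.  173.2]
w35 493 ((542.4942626953125, 50.74603271484375), (12.02277946472168, 47.777366638183594), 77.42789459228516)
w13 704 ((543.629150390625, 51.405616760253906), (12.488896369934082, 48.46723556518555), 76.49442291259766)
w2 457 ((543.03662109375, 51.20625686645508), (12.507678031921387, 47.81986618041992), 76.76554870605469)
```

View pics/w35.png

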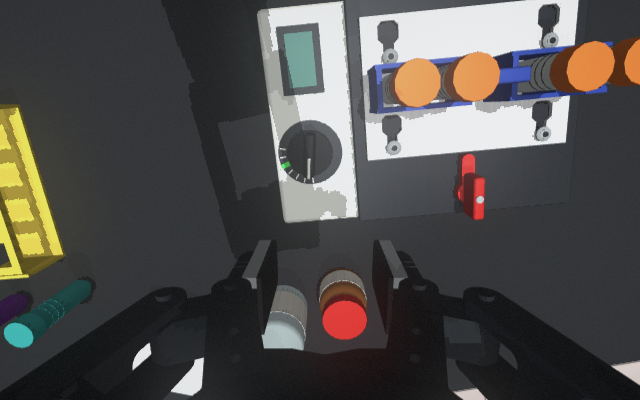

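View pics/s35.png

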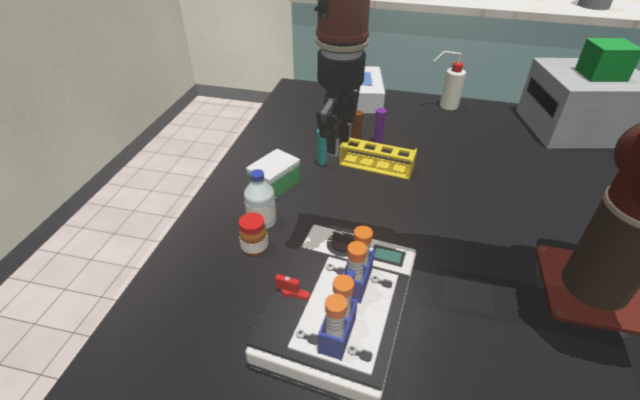

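>>> apply_moves(
  commands=[
    [0,0,1.3,0.014,-0.017,0.02,0],
    [0,0,0,0,0,0.045,0],
    [0,0,0,0,0,0.045,0],
    [0,0,0,0,0,0.045,0],
    [0,0,0,0,0,0.03,0],
    [0,0,0,0,0,0.02,0],
    [0,0,0,0,0,0,0],
    [0,0,0,0,0,0,0],
  ],
)

```text
time: 63.75
eef_pos: [0.5433, 0.051, 0.1086]
tool_rot: [0.112, 0.994, 0.0, -0.0]
force: [0.1, -0.9, -1.6]
grip_width: 0.502
```

Run:
```python
from fit import *
s=snap('wrist','w36'); plan(0.543,0.051,0.068,167)
W=cloud(s)
m=(W[...,2]>.0865)&(W[...,2]<.096)&(np.hypot(W[...,0]-.5431,W[...,1]-.0509)<.032)
print(cv2.minAreaRect((W[m][:,:2]*1000).astype(np.float32)), np.median(W[m][:,2]))
```

```text
pos [0.5442 0.0509 0.1097] yaw [ 1.6717e+02 -1.2000e-01 -1.0000e-02] F [ 0.3 -0.2  1.3] g 0.505 t 63.8 J [-0.05  0.15  1.84 -0.    1.14 -1.4 ]
-> rot(tool) [0.02 0.11 0.17] shift in CURRENT tool axes (mm) [ 1.2 -0.2 41.7] in TARGET axes [ 1.1 -0.2 41.7]
((542.7888793945312, 50.88847351074219), (11.897223472595215, 48.29176712036133), 76.70149993896484) 0.09143714917408516
```

View pics/w36.png

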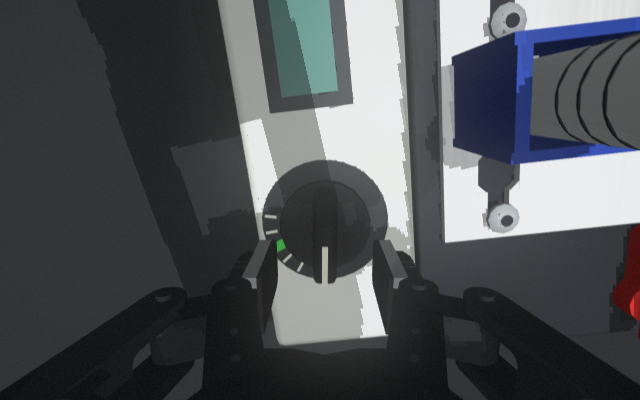

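Run:
```python
from fit import *
W=cloud(load('w36')); print(np.round(W[225,[295,305,345,360,378],2],4), np.round(W[225,[295,305,345,360,378],1],4), np.round(W[300,360],4))
```

```text
[0.0687 0.0682 0.0684 0.0695 0.061 ] [0.0347 0.0401 0.0622 0.0704 0.081 ] [0.5995 0.0609 0.0592]
```

>>> apply_moves(
  commands=[
    [0,0,0,0.0008,0,0.015,0],
    [0,0,0,0,0,0.015,0],
    [0,0,0,0,0,0.006,0],
    [0,0,0,0,0,0,0],
    [0,0,0,0,0,0,-1],
    [0,0,0,0,0,0,-1],
    [0,0,0,0,0,0,-1],
    [0,0,0,0,0,0,-1],
    [0,0,0,0,0,0,-1],
  ],
  newtons=50,
)

```text
time: 64.7
eef_pos: [0.5428, 0.0511, 0.0728]
tool_rot: [0.111, 0.994, 0.0, 0.001]
force: [-0.4, -1.3, 3.7]
grip_width: 0.124
```

Run:
```python
from fit import *
plan(0.543,0.051,0.0735,104.8)
```

```text
pos [0.5428 0.0511 0.0728] yaw [ 1.6721e+02 -6.0000e-02 -0.0000e+00] F [-0.4 -1.3  3.7] g 0.124 t 64.7 J [-0.05  0.2   1.87 -0.    1.07 -1.4 ]
-> rot(tool) [4.000e-02 5.000e-02 6.241e+01] shift in CURRENT tool axes (mm) [-0.2 -0.1 -0.7] in TARGET axes [-0.2  0.2 -0.7]
```

Gripped. Turning clockwise by 62.4°, first part.

>>> apply_moves(
  commands=[
    [0,0,4,0,0,0,-1],
    [0,0,7,0,0,0,-1],
    [0,0,7,0,0,0,-1],
    [0,0,7,0,0,0,-1],
    [0,0,7,0,0,0,-1],
  ],
)

```text
time: 65.2
eef_pos: [0.5428, 0.0511, 0.0729]
tool_rot: [0.383, 0.924, 0.0, 0.001]
force: [-1.0, 0.2, 3.7]
grip_width: 0.123
```

>>> apply_moves(
  commands=[
    [0,0,7,0,0,0,-1],
    [0,0,7,0,0,0,-1],
    [0,0,7,0,0,0,-1],
    [0,0,5,0,0,0,-1],
    [0,0,4.4,0,0,0,-1],
    [0,0,0,0,0,0,-1],
    [0,0,0,0,0,0,-1],
  ],
)

```text
time: 65.9
eef_pos: [0.5428, 0.0511, 0.0728]
tool_rot: [0.609, 0.793, 0.0, 0.0]
force: [-1.8, -0.5, 5.8]
grip_width: 0.126
```

Run:
```python
from fit import *
plan(0.543,0.051,0.0735,104.8); snap('wrist','w37'); snap('scene','c37')
```

```text
pos [0.5428 0.0511 0.0728] yaw [ 1.0493e+02 -5.0000e-02 -1.0000e-02] F [-1.8 -0.5  5.8] g 0.126 t 65.9 J [-0.05  0.2   1.87 -0.    1.07 -0.31]
-> rot(tool) [0.05 0.02 0.13] shift in CURRENT tool axes (mm) [-0.1  0.2 -0.7] in TARGET axes [-0.1  0.2 -0.7]
```

View pics/w37.png

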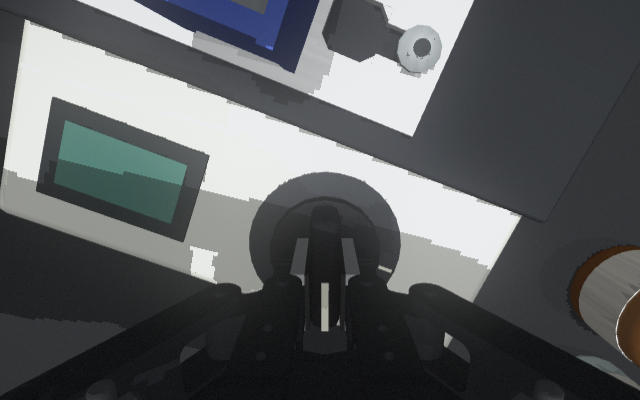

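Release, rise and check the dial.

>>> apply_moves(
  commands=[
    [0,0,0,0,0,0,0],
    [0,0,0,0,0,0,0],
    [0,0,0,0,0,0,0],
    [0,0,0,0,0,0,0],
    [0,0,0,0,0,-0.02,0],
    [0,0,0,0,0,-0.04,0],
    [0,0,0,0,0,-0.045,0],
    [0,0,0,-0.02,0,-0.045,0],
    [0,0,0,-0.03,0,-0.04,0],
    [0,0,0,-0.03,0,-0.03,0],
  ],
)

```text
time: 67.0
eef_pos: [0.5636, -0.0267, 0.2957]
tool_rot: [0.609, 0.793, 0.001, 0.002]
force: [0.6, -0.2, -0.2]
grip_width: 0.499
```

>>> apply_moves(
  commands=[
    [0,0,0,-0.02,0,-0.02,0],
    [0,0,0,0,0,0,0],
    [0,0,0,0,0,0,0],
  ],
)

```text
time: 67.3
eef_pos: [0.5678, -0.0455, 0.3118]
tool_rot: [0.61, 0.792, 0.0, -0.0]
force: [-0.5, 0.1, -0.0]
grip_width: 0.499
```

Run:
```python
from fit import *
s=snap('wrist','w38'); plan(0.543,0.051,0.0735,104.8); snap('side','s38'); sc=snap('scene','c38')
W=cloud(s)
m=(W[...,2]>.0865)&(W[...,2]<.096)&(np.hypot(W[...,0]-.5431,W[...,1]-.0509)<.032)
r=cv2.minAreaRect((W[m][:,:2]*1000).astype(np.float32)); print(m.sum(),r)
hsv=cv2.cvtColor(s['image'],cv2.COLOR_RGB2HSV).astype(int); g=(abs(hsv[...,0]-60)<12)&(hsv[...,1]>150)&(np.hypot(W[...,0]-.5431,W[...,1]-.0509)<.05)
p=W[g].mean(0); print('green',g.sum(),p,'angle',np.degrees(np.arctan2(p[1]-.0509,p[0]-.5430)))
wl=(hsv[...,1]<60)&(hsv[...,2]>130)&(W[...,2]>.0865)&(W[...,2]<.1)&(np.hypot(W[...,0]-.5431,W[...,1]-.0509)<.03)
p=W[wl].mean(0) if wl.sum() else None; print('pointer',wl.sum(),p)
m=mask(s,'red')&(abs(W[...,2]-.1155)<.006)&(np.hypot(W[...,0]-.619,W[...,1]-.215)<.05)
print('latch',m.sum(), cv2.minAreaRect((W[m][:,:2]*1000).astype(np.float32)) if m.sum() else None)
caps(s); caps(load('c38'))
```

```text
pos [ 0.5673 -0.0449  0.3108] yaw [1.0482e+02 1.1000e-01 5.0000e-02] F [-1.3  0.3  0.4] g 0.5 t 67.3 J [-0.22  0.05  1.57  0.    1.53 -0.48]
-> rot(tool) [-0.09 -0.08  0.02] shift in CURRENT tool axes (mm) [ 98.6   1.5 237.4] in TARGET axes [ 98.9   1.  237.3]
596 ((542.5394897460938, 50.654266357421875), (11.212020874023438, 47.38474655151367), 14.828584671020508)
green 0 [nan nan nan] angle nan
pointer 81 [0.54599089 0.03882635 0.09238323]
latch 0 None
cap [422. 171.] [494. 148.] 17.9 top z 0.1974
cap [437. 179.] [498.9 190.9] 17.4 top z 0.1975
cap [468. 196.] [507.7 271.7] 17.8 top z 0.1981
cap [484. 205.] [511.  310.4] 17.4 top z 0.1977
row yaw 84.03<stdin>:7: RuntimeWarning: Mean of empty slice.
  ret = um.true_divide(
```

View pics/w38.png

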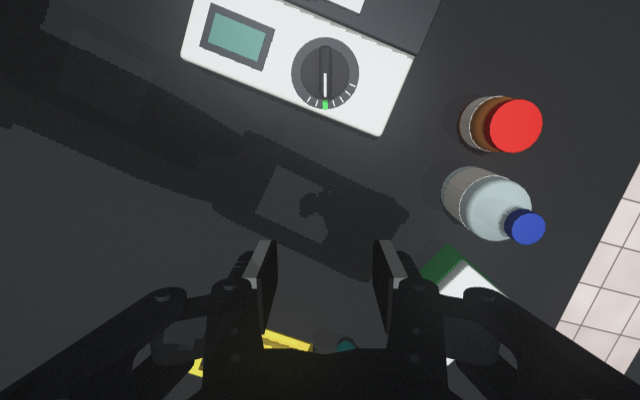

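View pics/c38.png

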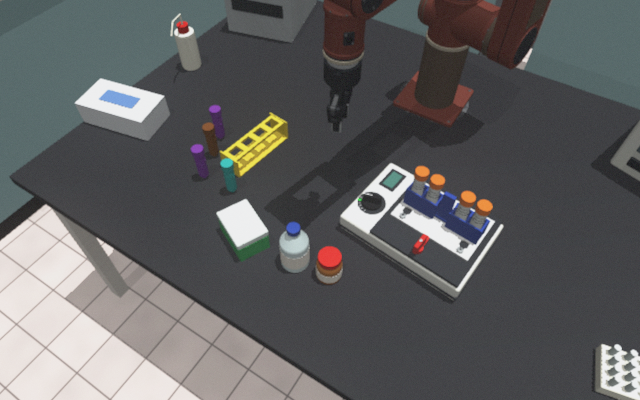

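View pics/s38.png

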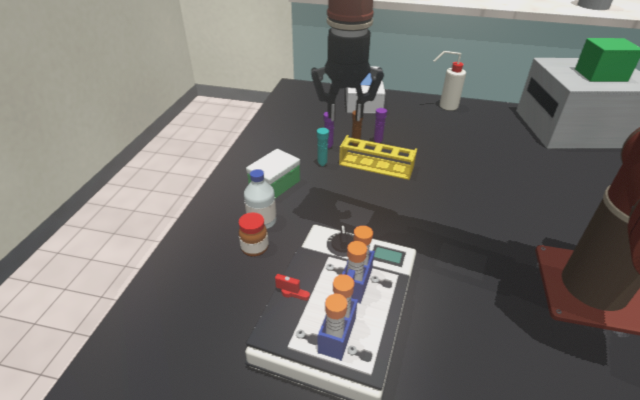

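Run:
```python
from fit import *
for n in ['w35','w28','w33']:
    s=load(n); W=cloud(s)
    m=mask(s,'red')&(abs(W[...,2]-.1155)<.006)&(np.hypot(W[...,0]-.619,W[...,1]-.215)<.05)
    print(n,'latch',m.sum(), cv2.minAreaRect((W[m][:,:2]*1000).astype(np.float32)) if m.sum() else None)
tray(load('s38'),.075,(.502,.228))
tray(load('s13'),.075,(.502,.228))
order.close_job()
st()
```

```text
w35 latch 366 ((618.6265869140625, 214.89707946777344), (10.929976463317871, 44.28778839111328), 83.4949722290039)
w28 latch 576 ((618.8692626953125, 215.62808227539062), (11.267502784729004, 44.66267776489258), 83.77479553222656)
w33 latch 652 ((618.711669921875, 215.13160705566406), (11.138761520385742, 44.30699157714844), 83.57806396484375)
rims 278 [501.8 229.9] [203.9  40.3] 83.74 z 0.1337
post 32 [501.1 222.2] [11.8  9.2] 87.01 z 0.1686
plate 4802 [501.  224.1] [229.7 183.3] 83.98 z 0.0787
rims 609 [501.7 228.8] [206.3  41. ] 83.85 z 0.1336
post 92 [502.5 229.2] [31.4 11.4] 83.05 z 0.1686
plate 5007 [528.4 220.7] [228.9 212.4] 83.56 z 0.0787
the job is handed in; nothing more can be done
the job is handed in; nothing more can be done
```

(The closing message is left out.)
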